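# Lay the empty take-up spools across the winder saddles

## Task

Get the winder ready: take the orange and the green empty spools out of their sloping stands and lay each across the saddle of its own colour on the winder bed, its shaft level and resting down in the V of both posts and the spool about midway between them. Set them down gently rather than letting them drop, mind the guide rail over the bed, and leave everything else on the table where it is.

Things in the scene. Friction and masses are not known exactly. Their poses are not given: they have to be found in the camera images.
- orange_spool (a point): Centre of the loose orange empty plastic spool with its steel shaft (one rigid piece, 110 to 240 g). x axis along the shaft (180 mm long, 12 mm thick). Core 30 mm thick, 78 mm long between flanges 60 mm across, 6 mm thick; outer flange faces 48 mm from the centre. Starts in a sloping stand, shaft about 35 degrees from level, centre 130 mm up; lifts out square to the shaft. Grip the core.
- green_spool (a point): Centre of the loose green empty plastic spool with its steel shaft (one rigid piece, 110 to 240 g). x axis along the shaft (180 mm long, 12 mm thick). Core 30 mm thick, 78 mm long between flanges 60 mm across, 6 mm thick; outer flange faces 48 mm from the centre. Starts in a sloping stand, shaft about 35 degrees from level, centre 130 mm up; lifts out square to the shaft. Grip the core.
- orange_seat (a point): Where the spool's centre belongs in the fixed orange saddle: on the shaft line midway between its posts, 97 mm above the table. Aluminium posts 122 mm apart, each with an open 90 degree V, 42 mm wide at the mouth, tips 13 mm above the shaft line, on the orange base strip 220 x 46 mm. y axis: post to post, along the laid shaft; x across; z up.
- green_seat (a point): Where the spool's centre belongs in the fixed green saddle: on the shaft line midway between its posts, 97 mm above the table. Aluminium posts 122 mm apart, each with an open 90 degree V, 42 mm wide at the mouth, tips 13 mm above the shaft line, on the green base strip 220 x 46 mm. y axis: post to post, along the laid shaft; x across; z up.
- bed: Fixed grey-green winder bed, a plate 210 (x) x 270 (y) x 12 mm on the table, origin at the centre of its underside. It carries the two saddles, 50 mm before and 50 mm beyond its centre along its x axis (which colour is beyond varies); x points away from the robot.
- rail_mid (a point): Middle of the fixed steel guide rail over the bed: a bar 12 mm thick (18 mm at three white eyes) along the bed's y axis, 255 mm above the table, on posts 120 mm either side. It hangs 158 mm above and 20 mm beyond the shaft line of the farther saddle, so the tool must lean about 30 degrees to reach that saddle from the robot's side.
- stand_a: Fixed grey sloping stand A, holding one spool (either colour may be on either side). Origin on the table under the spool's centre; x axis points the way the shaft rises. V posts hold the shaft 53 mm below (against the flange) and 65 mm above the spool's centre; V arms end 13 mm past the shaft line; beam 50 mm under it. Base 170 x 75 mm, top about 185 mm.
- stand_b: Fixed grey sloping stand B, holding one spool (either colour may be on either side). Origin on the table under the spool's centre; x axis points the way the shaft rises. V posts hold the shaft 53 mm below (against the flange) and 65 mm above the spool's centre; V arms end 13 mm past the shaft line; beam 50 mm under it. Base 170 x 75 mm, top about 185 mm.
- oil_bottle: White bottle with a red cap, 60 mm across, 180 mm tall. Loose bystander, to be left alone; origin at the centre of its underside.
- cone: Yellow plastic cone, 72 mm across, 165 mm tall. Loose bystander, to be left alone; origin at the centre of its underside.
- tin: Blue tin, 42 mm across, 90 mm tall. Loose bystander, to be left alone; origin at the centre of its underside.
- small_cone: White cone, 48 mm across, 100 mm tall. Loose bystander, to be left alone; origin at the centre of its underside.
- mug: Blue mug, 76 mm across, 90 mm tall. Loose bystander, to be left alone; origin at the centre of its underside.
- jar: Amber jar, 68 mm across, 85 mm tall. Loose bystander, to be left alone; origin at the centre of its underside.
- screwdriver: Screwdriver lying on the table, about 200 mm long, 26 mm high. Loose bystander, to be left alone; origin at the centre of its underside.
- wrench: Wrench lying on the table, about 180 mm long, 8 mm high. Loose bystander, to be left alone; origin at the centre of its underside.
There are look-alikes about, which are no part of the job. Leave any blue or purple look-alike of the part that bears orange_spool alone.

How it is judged (in metres and radians):
At the end, for the whole second after the job is handed in: Each spool lies at rest across the saddle of its own colour: its centre within 5 mm of the seat across the saddle and in height, within 13 mm of midway between the posts, its shaft within 0.06 rad of the seat's y axis; the robot has let go (x of orange_spool in the frame of orange_seat between -0.005 and 0.005 m and z of orange_spool in the frame of orange_seat between -0.005 and 0.005 m and y of orange_spool in the frame of orange_seat between -0.013 and 0.013 m and angle between the x axis of orange_spool and the y axis of orange_seat, either way round below 0.06 rad and linear speed of each of spool_orange, spool_green below 0.02 m/s and x of green_spool in the frame of green_seat between -0.005 and 0.005 m and z of green_spool in the frame of green_seat between -0.005 and 0.005 m and y of green_spool in the frame of green_seat between -0.013 and 0.013 m and angle between the x axis of green_spool and the y axis of green_seat, either way round below 0.06 rad); the robot touches nothing.
It fails at once if a spool is dropped: it falls or rolls free faster than 0.45 m/s (a fall of about 10 mm) ((linear speed of spool_orange above 0.45 m/s and contact force between spool_orange and the fingers below 0.05 N) or (linear speed of spool_green above 0.45 m/s and contact force between spool_green and the fingers below 0.05 N)).
It fails at once if a spool is pressed or knocked into a saddle with more than 40 N (contact force between any of spool_orange, spool_green and saddle_orange above 40 N or contact force between any of spool_orange, spool_green and saddle_green above 40 N).
It fails at once if the bed or its guide rail is struck with more than 15 N (contact force between bed and the fingers above 15 N or contact force between bed and the arm above 15 N or contact force between bed and spool_orange above 15 N or contact force between bed and spool_green above 15 N).
It fails at once if a bystander is moved by more than 30 mm (distance of any of oil_bottle, cone, tin, small_cone, mug, screwdriver, wrench, jar from where it was at the start of the episode above 0.03 m).
It also fails if it takes over 61 s, if anything falls off the work surface, if the arm or the gripper's body presses on something with over 40 N, if the wrist force passes 120 N, or if a joint passes its speed limit or range.

## Robot

A 6-joint arm with a two-finger parallel gripper is mounted at the origin on the work surface. World frame = base frame: x ahead of the robot, y to its left, z up, the work surface at z = 0. Lengths are in mm, angles in rad, forces in N, time in s.
With the tool pointing down it reaches from about 350 to 975 mm from the base axis. Payload 7.1 kg.
Tool frame: the origin (TCP) lies on the mounting face of the last link; the fingertips stand 182 mm ahead of it and the grasp point (between the pads) lies 163 mm ahead of it (ctrl.tcp_to_tips is the distance from the TCP to the fingertips, in mm); z points along the fingers, y is the direction in which the jaws open and shut (so a half turn about z gives the same grasp; the last joint's range is limited). The gripper opens to 88 mm and grips with 3 to 60 N. Pads are 20 mm wide; open, the fingers measure 115 mm over their backs; the gripper's body (75 mm by 178 mm) begins 61 mm behind the grasp point.
Start: joints at [-1.271, 0.423, 1.63, -0, 1.089, -0.019], TCP at [195.91, -593.486, 404.675] pointing down, gripper open.
Joint ranges: [-3, 3], [-0.9, 2.11], [0.09, 2.58], [-1.31, 4.45], [0.11, 2.69], [-2.54, 2.54]. Speed limits (rad/s): [2.39, 2.39, 3.01, 3.14, 3.14, 3.14].

## Interface

Orientations are given as a rotation vector (axis times angle).
In Python, from workcell import ctrl gives the robot as it stands. The module is installed in compiled form; this text tells all that it offers.
- The arm moves only by the tool send_rows, never from a script. Its argument "commands" is a list of rows, each an object with "translation": the shift along the world's x, y, z normalised to -1 to 1, where 1 is 0.1 m, a list of three; "twist": the turn, a rotation vector about the world's x, y, z normalised to -1 to 1, where 1 is 0.5 rad, a list of three. A call has exactly 10 rows; each row is the pose to reach, as a shift and turn from the pose commanded when the call began; what a row does not reach only later rows make up. A row lasts 1/10 s, in which the tool goes at most 50 mm and 8.59 degrees, less where a joint would pass 70% of its speed; a pose out of reach is approached as far as the arm can. A call with a number of a shift or a turn outside -1 to 1 is refused whole. A call with a gripper value outside its range is refused whole. "grip" is the closure, from -1 (fully open) to 1 (shut), set as the call begins (left out, the last holds). The fingers move at their own pace and stop on an object; the grip force is fixed at half the most. Time passes only in rows, so rows that repeat a pose let the fingers close, or fill a call up. It gives the time, the measured TCP pose, the force and the opening at its end, in the units of the state.
- ctrl.get_obs(): the state, without advancing time (a new reading comes with each control period).
- ctrl.get_image(name): name is "side" or "top"; returns a dict with "img" (400x640x3 uint8, red, green, blue), "intrinsics" (3x3 intrinsics, pixels), "dist" ([k1, k2, p1, p2, k3] as OpenCV has them; the pictures are not rectified), "cam_to_world" (4x4, takes a point from camera to world coordinates). Camera axes: x right, y down, z forward; pixel columns grow to the right and rows downward; lengths in mm; the calibration is good to about 2 mm. A picture is of the moment at which its call begins. There is no depth.
- ctrl.close_job(): hands the job in, once; it reports no verdict.
The state is a dict: "t": time; "qpos": joint angles; "qvel": joint speeds; "joint_torque": joint torques, N m; "ee_pos": TCP position; "orientation": TCP orientation; "ft_force": force on the tool from outside, world axes, zero at the start; "moment": the same for the moment, N m; "width": finger opening in mm.
Only numpy, scipy, OpenCV 4.12 (cv2) and the standard library are available. Lean on these libraries where they do the work, as an engineer would, in place of code of your own. Each camera call takes 0.05 s, during which the arm holds its last target. There are 200 camera calls.

## Working session

There is one attempt and no reset: what is moved stays moved. The work goes in short steps, Python scripts to look and compute and a tool call to move; the robot and the scene stay as the last step left them, time stands still between calls to the robot, and variables do not carry over. Pictures are saved under pics/ and viewed, about 8 in all and at most 12, crops included, and the job is handed in when it is done.

Besides the shell and the picture viewer there is one more tool, called after "Emit:" as name(argument=value, ...), one argument or row to a line, values as JSON. send_rows: Moves the arm, as the interface text tells. Its arguments: {"type":"object","properties":{"commands":{"type":"array","items":{"type":"object","properties":{"translation":{"type":"array","items":{"type":"number"}},"twist":{"type":"array","items":{"type":"number"}}}}},"grip":{"type":"number"}},"required":["commands"]}

```bash
mkdir -p pics; cat > h.py <<'E'
from workcell import ctrl
import numpy as np, cv2
from scipy.spatial.transform import Rotation as R
def grab(n,f=None):
    d=ctrl.get_image(n)
    if f: cv2.imwrite('pics/'+f,d['img'][:,:,::-1])
    return d
def ray(d,uv):
    K=np.array(d['intrinsics'],float);D=np.array(d['dist'],float);T=np.array(d['cam_to_world'])
    p=cv2.undistortPoints(np.array(uv,float).reshape(-1,1,2),K,D).reshape(-1,2)
    r=np.c_[p,np.ones(len(p))]@T[:3,:3].T
    return T[:3,3],r/np.linalg.norm(r,axis=1)[:,None]
def plane(d,uv,z):
    o,r=ray(d,uv);return o+r*((z-o[2])/r[:,2])[:,None]
def tri(d1,u1,d2,u2):
    o1,r1=ray(d1,[u1]);o2,r2=ray(d2,[u2]);r1=r1[0];r2=r2[0]
    s=np.linalg.lstsq(np.c_[r1,-r2],o2-o1,rcond=None)[0]
    a=o1+s[0]*r1;b=o2+s[1]*r2
    return (a+b)/2,np.linalg.norm(a-b)
def proj(d,P):
    T=np.linalg.inv(np.array(d['cam_to_world']));K=np.array(d['intrinsics'],float);D=np.array(d['dist'],float)
    return cv2.projectPoints(np.array(P,float).reshape(-1,1,3),cv2.Rodrigues(T[:3,:3])[0],T[:3,3],K,D)[0].reshape(-1,2)
E
python3 - <<'E'
from h import *
for n in('top','side'):
    d=grab(n,n+'0.png');print(n,np.round(d['cam_to_world'],3).tolist(),np.round(d['intrinsics'],1).tolist(),d['dist'])
o=ctrl.get_obs();print(o)
E
```

```text
top [[0.024, -0.999, 0.044, 426.635], [-1.0, -0.024, -0.001, -109.019], [0.002, -0.044, -0.999, 1473.701], [0.0, 0.0, 0.0, 1.0]] [[459.1, 0.0, 321.4], [0.0, 459.1, 200.0], [0.0, 0.0, 1.0]] [0.00687485 0.         0.         0.         0.        ]
side [[0.857, -0.398, 0.328, -23.182], [-0.516, -0.656, 0.552, -919.955], [-0.005, -0.642, -0.767, 1328.446], [0.0, 0.0, 0.0, 1.0]] [[478.7, 0.0, 315.4], [0.0, 478.7, 194.4], [0.0, 0.0, 1.0]] [0.03112475 0.         0.         0.         0.        ]
{'t': 0.1, 'qpos': array([-1.27097625e+00,  4.23749094e-01,  1.63059716e+00, -1.22137707e-05,
        1.08859133e+00, -1.89829623e-02]), 'qvel': array([-0.00028913, -0.00071757, -0.00316712,  0.00102388,  0.0028972 ,
        0.00055751]), 'joint_torque': array([-8.89711846e-04, -5.45611167e+01, -2.74326342e+01,  6.44924724e-02,
        1.88768719e-02, -3.74844706e-05]), 'ee_pos': array([ 195.85383615, -593.25921249,  403.99528282]), 'orientation': array([-3.10045023e+00, -4.98454304e-01,  3.12368026e-04]), 'ft_force': array([-0.40069448, -0.65980322, -0.64520541]), 'moment': array([-0.00995033,  0.02132777, -0.01939943]), 'width': 87.8144446618365}
```

View pics/top0.png

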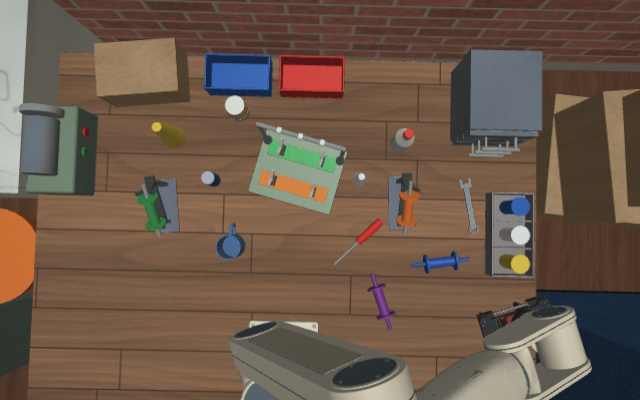

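View pics/side0.png

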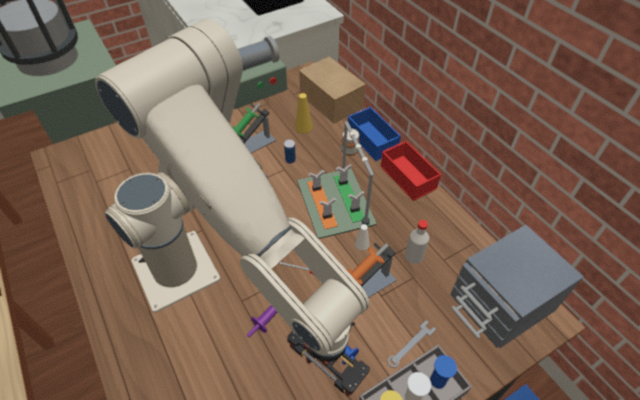

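The orange spool is at top (407,208) in the right stand and the green spool at top (152,210) in the left stand. Things that could be mistaken for them:
- orange strip of the saddle (292,186)
- green strip of the saddle (301,153)
- orange disc (5,255)
- blue spool look-alike (440,262)
- purple spool look-alike (381,302)

I choose the two spools in the stands and will check them in close crops.

```bash
python3 - <<'E'
from h import *
t=cv2.imread('pics/top0.png');s=cv2.imread('pics/side0.png')
def c(i,x,y,w,h,W,H):return cv2.resize(i[y:y+h,x:x+w],(W,H),interpolation=cv2.INTER_CUBIC)
m=np.zeros((600,800,3),np.uint8)
m[:300,:200]=c(t,130,165,60,90,200,300)
m[:300,200:400]=c(t,380,165,60,90,200,300)
m[:300,400:]=c(t,240,110,120,120*3//4,400,300)
m[300:,:250]=c(s,225,90,60,72,250,300)
m[300:,250:500]=c(s,340,235,60,72,250,300)
m[300:,500:]=c(s,290,115,100,100,300,300)
cv2.imwrite('pics/mos.png',m)
hsv=cv2.cvtColor(t,cv2.COLOR_BGR2HSV);hs=cv2.cvtColor(s,cv2.COLOR_BGR2HSV)
for nm,im in(('top',hsv),('side',hs)):
  for cn,lo,hi in(('or',(6,170,90),(14,255,255)),('gr',(55,150,40),(75,255,255)),('bed',(40,15,90),(85,90,200))):
    mk=cv2.inRange(im,lo,hi)
    n,l,st,ce=cv2.connectedComponentsWithStats(mk)
    for i in range(1,n):
      if st[i,4]>60 and (cn!='bed' or st[i,4]>800):
        ct=max(cv2.findContours((l==i).astype('uint8'),0,2)[0],key=cv2.contourArea)
        print(nm,cn,st[i],ce[i].round(1),np.round(cv2.minAreaRect(ct)[0],1),np.round(cv2.minAreaRect(ct)[1],1),round(cv2.minAreaRect(ct)[2],1))
E
```

```text
top or [259 171  11  14  98] [264.1 177.4] [264.  177.5] [ 7.9 12.3] 18.4
top or [271 175  40  22 437] [292.1 185.8] [290.9 185.4] [37.8 12.5] 16.7
top or [313 187  14  14 130] [319.9 193.9] [319.8 193.9] [10.9 12.4] 15.9
top or [397 191  23  36 472] [407.5 209.1] [407.9 208.4] [20.2 35.7] 4.6
top or [   0  208   36   95 2806] [ 15.5 254.2] [ 17.5 255. ] [35. 94.] 0.0
top bed [  26  105   52   88 2001] [ 60.4 158. ] [ 51.6 148.5] [47.9 87.3] 2.7
top bed [ 249  141   94   73 2512] [295.2 179.4] [295.5 177.6] [84.1 52. ] 16.2
side or [349 249  34  35 275] [365.4 265.8] [365.5 265.5] [18.4 32.5] 45.0
side bed [   0   20  115   87 3632] [56.3 69.5] [49.  64.7] [ 57.8 121.5] 68.5
side bed [ 298  171   69   67 1639] [331.1 206.2] [334.7 202.3] [61.1 61.4] 76.0
```

View pics/mos.png

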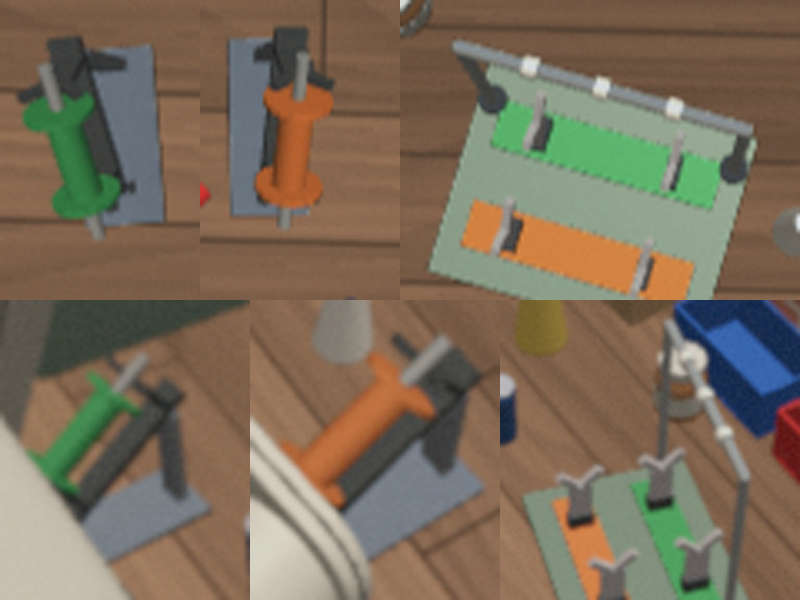

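Crops confirm the choice: the orange and green spools sit in grey stands, shafts rising away from the robot (top-view tips: green (143.5,185.4)/(159.4,235.8), orange (410.9,182.1)/(405.2,232.5)). The green saddle is the farther one, under the rail.

```bash
python3 - <<'E'
from h import *
t=grab('top');s=grab('side')
def cast(d,mk,z):
    ys,xs=np.nonzero(mk);return plane(d,np.c_[xs,ys],z)
for nm,d in(('top',t),('side',s)):
  hsv=cv2.cvtColor(d['img'],cv2.COLOR_RGB2HSV)
  box=np.zeros((400,640),np.uint8)
  if nm=='top': box[120:225,240:355]=255
  else: box[160:245,290:380]=255
  mo=cv2.inRange(hsv,(5,140,90),(16,255,255))&box; mg=cv2.inRange(hsv,(52,120,60),(78,255,255))&box
  mb=cv2.inRange(hsv,(40,15,80),(85,110,220))&box
  for n,m,z in(('or',mo,15),('gr',mg,15)):
    P=cast(d,m,z)[:,:2].astype(np.float32); r=cv2.minAreaRect(P);b=cv2.boxPoints(r)
    print(nm,n,len(P),np.round(r[0],1),np.round(r[1],1),round(r[2],1),P.mean(0).round(1))
  m=mb|mo|mg
  P=cast(d,m,12)[:,:2].astype(np.float32);r=cv2.minAreaRect(P);print(nm,'bed',np.round(r[0],1),np.round(r[1],1),round(r[2],1))
for n,u,l in(('green',(143.5,185.4),(159.4,235.8)),('orange',(410.9,182.1),(405.2,232.5))):
  U=plane(t,[u],181.6)[0];L=plane(t,[l],78.4)[0];v=U-L
  print(n,U.round(1),L.round(1),((U+L)/2).round(1),np.hypot(*v[:2]).round(1),np.degrees(np.arctan2(v[1],v[0])).round(1))
# spool masks: flange-to-flange in both views
for nm,d,bx in(('top',t,{'green':(130,180,180,250),'orange':(390,185,425,232)}),('side',s,{'green':(225,90,285,160),'orange':(340,240,400,300)})):
  hsv=cv2.cvtColor(d['img'],cv2.COLOR_RGB2HSV)
  for n,(x0,y0,x1,y1) in bx.items():
    m=cv2.inRange(hsv,(5,140,90),(16,255,255)) if n=='orange' else cv2.inRange(hsv,(50,110,30),(80,255,255))
    k=np.zeros_like(m);k[y0:y1,x0:x1]=1;ys,xs=np.nonzero(m*k);q=np.c_[xs,ys].astype(np.float32)
    r=cv2.minAreaRect(q);print(nm,n,len(q),np.round(r[0],1),np.round(r[1],1),round(r[2],1),plane(d,[r[0]],130)[0].round(1))
E
```

```text
top or 789 [534.2 -19. ] [218.2  43.1] 75.1 [533.5 -21.4]
top gr 695 [630.3 -44.4] [215.7  41.9] 75.1 [629.6 -46.2]
top bed [583.4 -32.2] [269.1 210.6] 75.4
side or 376 [535.8 -20. ] [216.7  43.1] 75.2 [529.1 -31.3]
side gr 311 [632.1 -46. ] [213.6  40.4] 75.1 [625.2 -56.6]
side bed [583.4 -35.8] [269.4 209.2] 75.4
green [513.3 391.  181.6] [368.5 376.7  78.4] [440.9 383.9 130. ] 145.4 5.6
orange [ 540.6 -362.1  181.6] [ 396.  -367.4   78.4] [ 468.3 -364.8  130. ] 144.7 2.1
top green 494 [151.4 210.7] [37.6 20.9] 72.3 [443.2 385.  130. ]
top orange 512 [407.9 208. ] [20.3 36.6] 4.8 [ 469.1 -364.7  130. ]
side green 169 [244.6 122.6] [10.6 25.9] 36.4 [443.3 378.6 130. ]
side orange 410 [365.8 265.2] [19.8 33.2] 45.0 [ 475.6 -363.3  130. ]
```

```bash
cat > p.py <<'E'
from h import *
import json,os
from scipy.spatial.transform import Slerp
def load():
    if os.path.exists('cmd.json'):
        c=json.load(open('cmd.json'));return np.array(c[0]),R.from_rotvec(c[1])
    return np.array([195.91,-593.486,404.675]),R.from_rotvec([-3.10045,-.498454,.00031])
def frame(x,z):
    x=np.array(x,float);x/=np.linalg.norm(x);z=np.array(z,float);z-=x*(x@z);z/=np.linalg.norm(z)
    return R.from_matrix(np.c_[x,np.cross(z,x),z])
def hd(deg):return np.array([np.cos(np.radians(deg)),np.sin(np.radians(deg)),0])
Z=np.array([0,0,1.])
def plan(wps):  # (pos,rot,n)
    p,r=load()
    for P,Q,n in wps:
        p0,S=p.copy(),Slerp([0,1],R.concatenate([r,Q]))
        for k in range(1,n+1):
            f=k/n;t=np.round((p0+(np.array(P)-p0)*f-p)/100,2)
            w=np.round((S(f)*r.inv()).as_rotvec()/.5,2)
            print('T',t.tolist(),'W',w.tolist(),'!!' if max(abs(t).max(),abs(w).max())>1 else '')
            p=p+t*100;r=R.from_rotvec(w*.5)*r
    json.dump([p.tolist(),r.as_rotvec().tolist()],open('cmd.json','w'));print('end',p.round(1))
def st():
    o=ctrl.get_obs();p,r=load()
    print('t',o['t'],'q',o['qpos'].round(2),'err',(o['ee_pos']-p).round(1),np.degrees((R.from_rotvec(o['orientation'])*r.inv()).as_rotvec()).round(2),'F',o['ft_force'].round(1),'w',round(o['width'],1))
E
cat > g.py <<'E'
from p import *
C35,S35=np.cos(np.radians(35)),np.sin(np.radians(35))
def grasp(C,ang,sgn,back):
    h=hd(ang);a=S35*h-C35*Z;s=C35*h+S35*Z
    return np.array(C)-(163+back)*a,frame(sgn*s,a)
def place(C,lean,back,yaw=-15,L=163):
    b=hd(yaw);l=np.radians(lean);a=np.sin(l)*b-np.cos(l)*Z
    return np.array(C)-L*a-back*np.array([0,0,-1.])*0+np.array([0,0,back]),frame(hd(yaw+90),a)
G=(442,384,130);O=(469,-364.5,130)
GS=(631.5,-45.8,97);OS=(535,-20,97)
E
python3 - <<'E'
from g import *
P,Q=grasp(G,5.6,-1,90)
plan([((390,0,420),frame(hd(113),-Z),6),(P,Q,4)])
E
```

```text
T [0.32, 0.99, 0.03] W [-0.0, -0.0, 0.55] 
T [0.33, 0.99, 0.02] W [-0.0, -0.0, 0.55] 
T [0.32, 0.99, 0.03] W [-0.0, -0.0, 0.55] 
T [0.32, 0.99, 0.02] W [-0.0, -0.0, 0.55] 
T [0.33, 0.99, 0.03] W [0.0, -0.0, 0.56] 
T [0.32, 0.98, 0.02] W [0.0, -0.0, 0.55] 
T [-0.23, 0.93, -0.21] W [-0.17, -0.28, 0.61] 
T [-0.23, 0.92, -0.2] W [-0.16, -0.28, 0.61] 
T [-0.23, 0.93, -0.21] W [-0.17, -0.28, 0.62] 
T [-0.23, 0.92, -0.2] W [-0.16, -0.28, 0.61] 
end [297.9 369.5 337.7]
```

Emit:
send_rows(
  commands=[
    {"translation": [0.032, 0.099, 0.003], "twist": [0, 0, 0.055]},
    {"translation": [0.064, 0.198, 0.006], "twist": [0, 0, 0.11]},
    {"translation": [0.096, 0.297, 0.009], "twist": [0, 0, 0.165]},
    {"translation": [0.128, 0.396, 0.012], "twist": [0, 0, 0.22]},
    {"translation": [0.16, 0.495, 0.015], "twist": [0, 0, 0.275]},
    {"translation": [0.192, 0.594, 0.018], "twist": [0, 0, 0.33]},
    {"translation": [0.224, 0.693, 0.021], "twist": [0, 0, 0.385]},
    {"translation": [0.256, 0.792, 0.024], "twist": [0, 0, 0.44]},
    {"translation": [0.288, 0.891, 0.027], "twist": [0, 0, 0.495]},
    {"translation": [0.32, 0.99, 0.03], "twist": [0, 0, 0.55]},
  ],
  grip=-1,
)

```text
t: 1.2
ee_pos: [228.2, -493.6, 407.7]
orientation: [-3.003, -0.923, 0.0]
ft_force: [-0.5, -0.6, -0.2]
width: 88.0
```

Emit:
send_rows(
  commands=[
    {"translation": [0.033, 0.099, 0.002], "twist": [0, 0, 0.055]},
    {"translation": [0.066, 0.198, 0.004], "twist": [0, 0, 0.11]},
    {"translation": [0.099, 0.297, 0.006], "twist": [0, 0, 0.165]},
    {"translation": [0.132, 0.396, 0.008], "twist": [0, 0, 0.22]},
    {"translation": [0.165, 0.495, 0.01], "twist": [0, 0, 0.275]},
    {"translation": [0.198, 0.594, 0.012], "twist": [0, 0, 0.33]},
    {"translation": [0.231, 0.693, 0.014], "twist": [0, 0, 0.385]},
    {"translation": [0.264, 0.792, 0.016], "twist": [0, 0, 0.44]},
    {"translation": [0.297, 0.891, 0.018], "twist": [0, 0, 0.495]},
    {"translation": [0.33, 0.99, 0.02], "twist": [0, 0, 0.55]},
  ],
)

```text
t: 2.2
ee_pos: [261.2, -394.7, 409.7]
orientation: [2.848, 1.325, 0.0]
ft_force: [-0.2, 1.1, -0.4]
width: 87.8
```

Emit:
send_rows(
  commands=[
    {"translation": [0.032, 0.099, 0.003], "twist": [0, 0, 0.055]},
    {"translation": [0.064, 0.198, 0.006], "twist": [0, 0, 0.11]},
    {"translation": [0.096, 0.297, 0.009], "twist": [0, 0, 0.165]},
    {"translation": [0.128, 0.396, 0.012], "twist": [0, 0, 0.22]},
    {"translation": [0.16, 0.495, 0.015], "twist": [0, 0, 0.275]},
    {"translation": [0.192, 0.594, 0.018], "twist": [0, 0, 0.33]},
    {"translation": [0.224, 0.693, 0.021], "twist": [0, 0, 0.385]},
    {"translation": [0.256, 0.792, 0.024], "twist": [0, 0, 0.44]},
    {"translation": [0.288, 0.891, 0.027], "twist": [0, 0, 0.495]},
    {"translation": [0.32, 0.99, 0.03], "twist": [0, 0, 0.55]},
  ],
)

```text
t: 3.2
ee_pos: [293.2, -295.7, 412.7]
orientation: [2.64, 1.703, 0.0]
ft_force: [-0.3, 0.0, -0.3]
width: 87.9
```

Emit:
send_rows(
  commands=[
    {"translation": [0.032, 0.099, 0.002], "twist": [0, 0, 0.055]},
    {"translation": [0.064, 0.198, 0.004], "twist": [0, 0, 0.11]},
    {"translation": [0.096, 0.297, 0.006], "twist": [0, 0, 0.165]},
    {"translation": [0.128, 0.396, 0.008], "twist": [0, 0, 0.22]},
    {"translation": [0.16, 0.495, 0.01], "twist": [0, 0, 0.275]},
    {"translation": [0.192, 0.594, 0.012], "twist": [0, 0, 0.33]},
    {"translation": [0.224, 0.693, 0.014], "twist": [0, 0, 0.385]},
    {"translation": [0.256, 0.792, 0.016], "twist": [0, 0, 0.44]},
    {"translation": [0.288, 0.891, 0.018], "twist": [0, 0, 0.495]},
    {"translation": [0.32, 0.99, 0.02], "twist": [0, 0, 0.55]},
  ],
)

```text
t: 4.2
ee_pos: [325.2, -196.7, 414.7]
orientation: [2.381, 2.049, 0.0]
ft_force: [0.4, 0.6, -0.5]
width: 87.8
```

Emit:
send_rows(
  commands=[
    {"translation": [0.033, 0.099, 0.003], "twist": [0, 0, 0.056]},
    {"translation": [0.066, 0.198, 0.006], "twist": [0, 0, 0.112]},
    {"translation": [0.099, 0.297, 0.009], "twist": [0, 0, 0.168]},
    {"translation": [0.132, 0.396, 0.012], "twist": [0, 0, 0.224]},
    {"translation": [0.165, 0.495, 0.015], "twist": [0, 0, 0.28]},
    {"translation": [0.198, 0.594, 0.018], "twist": [0, 0, 0.336]},
    {"translation": [0.231, 0.693, 0.021], "twist": [0, 0, 0.392]},
    {"translation": [0.264, 0.792, 0.024], "twist": [0, 0, 0.448]},
    {"translation": [0.297, 0.891, 0.027], "twist": [0, 0, 0.504]},
    {"translation": [0.33, 0.99, 0.03], "twist": [0, 0, 0.56]},
  ],
)

```text
t: 5.2
ee_pos: [358.2, -97.7, 417.7]
orientation: [-2.072, -2.361, -0.0]
ft_force: [0.7, -0.0, -0.5]
width: 87.7
```

Emit:
send_rows(
  commands=[
    {"translation": [0.032, 0.098, 0.002], "twist": [0, 0, 0.055]},
    {"translation": [0.064, 0.196, 0.004], "twist": [0, 0, 0.11]},
    {"translation": [0.096, 0.294, 0.006], "twist": [0, 0, 0.165]},
    {"translation": [0.128, 0.392, 0.008], "twist": [0, 0, 0.22]},
    {"translation": [0.16, 0.49, 0.01], "twist": [0, 0, 0.275]},
    {"translation": [0.192, 0.588, 0.012], "twist": [0, 0, 0.33]},
    {"translation": [0.224, 0.686, 0.014], "twist": [0, 0, 0.385]},
    {"translation": [0.256, 0.784, 0.016], "twist": [0, 0, 0.44]},
    {"translation": [0.288, 0.882, 0.018], "twist": [0, 0, 0.495]},
    {"translation": [0.32, 0.98, 0.02], "twist": [0, 0, 0.55]},
  ],
)

```text
t: 6.2
ee_pos: [390.2, 0.3, 419.7]
orientation: [-1.729, -2.623, 0.0]
ft_force: [-0.5, -0.3, -0.1]
width: 87.9
```

Emit:
send_rows(
  commands=[
    {"translation": [-0.023, 0.093, -0.021], "twist": [-0.017, -0.028, 0.061]},
    {"translation": [-0.046, 0.186, -0.042], "twist": [-0.034, -0.056, 0.122]},
    {"translation": [-0.069, 0.279, -0.063], "twist": [-0.051, -0.084, 0.183]},
    {"translation": [-0.092, 0.372, -0.084], "twist": [-0.068, -0.112, 0.244]},
    {"translation": [-0.115, 0.465, -0.105], "twist": [-0.085, -0.14, 0.305]},
    {"translation": [-0.138, 0.558, -0.126], "twist": [-0.102, -0.168, 0.366]},
    {"translation": [-0.161, 0.651, -0.147], "twist": [-0.119, -0.196, 0.427]},
    {"translation": [-0.184, 0.744, -0.168], "twist": [-0.136, -0.224, 0.488]},
    {"translation": [-0.207, 0.837, -0.189], "twist": [-0.153, -0.252, 0.549]},
    {"translation": [-0.23, 0.93, -0.21], "twist": [-0.17, -0.28, 0.61]},
  ],
)

```text
t: 7.2
ee_pos: [366.7, 93.3, 398.5]
orientation: [1.241, 2.706, 0.01]
ft_force: [-0.1, -0.3, -0.1]
width: 87.5
```

Emit:
send_rows(
  commands=[
    {"translation": [-0.023, 0.092, -0.02], "twist": [-0.016, -0.028, 0.061]},
    {"translation": [-0.046, 0.184, -0.04], "twist": [-0.032, -0.056, 0.122]},
    {"translation": [-0.069, 0.276, -0.06], "twist": [-0.048, -0.084, 0.183]},
    {"translation": [-0.092, 0.368, -0.08], "twist": [-0.064, -0.112, 0.244]},
    {"translation": [-0.115, 0.46, -0.1], "twist": [-0.08, -0.14, 0.305]},
    {"translation": [-0.138, 0.552, -0.12], "twist": [-0.096, -0.168, 0.366]},
    {"translation": [-0.161, 0.644, -0.14], "twist": [-0.112, -0.196, 0.427]},
    {"translation": [-0.184, 0.736, -0.16], "twist": [-0.128, -0.224, 0.488]},
    {"translation": [-0.207, 0.828, -0.18], "twist": [-0.144, -0.252, 0.549]},
    {"translation": [-0.23, 0.92, -0.2], "twist": [-0.16, -0.28, 0.61]},
  ],
)

```text
t: 8.2
ee_pos: [343.7, 185.3, 378.5]
orientation: [0.766, 2.714, 0.024]
ft_force: [-0.6, -1.2, -0.7]
width: 88.0
```

```bash
python3 -c "
from p import *
st()"
```

```text
t 8.2 q [ 0.54  0.08  2.2  -0.36  0.66 -0.22] err [  45.8 -184.2   40.8] [  9.51  15.99 -35.03] F [-0.6 -1.2 -0.7] w 88.0
```

Emit:
send_rows(
  commands=[
    {"translation": [-0.023, 0.093, -0.021], "twist": [-0.017, -0.028, 0.062]},
    {"translation": [-0.046, 0.186, -0.042], "twist": [-0.034, -0.056, 0.124]},
    {"translation": [-0.069, 0.279, -0.063], "twist": [-0.051, -0.084, 0.186]},
    {"translation": [-0.092, 0.372, -0.084], "twist": [-0.068, -0.112, 0.248]},
    {"translation": [-0.115, 0.465, -0.105], "twist": [-0.085, -0.14, 0.31]},
    {"translation": [-0.138, 0.558, -0.126], "twist": [-0.102, -0.168, 0.372]},
    {"translation": [-0.161, 0.651, -0.147], "twist": [-0.119, -0.196, 0.434]},
    {"translation": [-0.184, 0.744, -0.168], "twist": [-0.136, -0.224, 0.496]},
    {"translation": [-0.207, 0.837, -0.189], "twist": [-0.153, -0.252, 0.558]},
    {"translation": [-0.23, 0.93, -0.21], "twist": [-0.17, -0.28, 0.62]},
  ],
)

```text
t: 9.2
ee_pos: [320.6, 278.4, 357.5]
orientation: [0.302, 2.652, 0.032]
ft_force: [-0.1, -0.3, -0.4]
width: 87.8
```

Emit:
send_rows(
  commands=[
    {"translation": [-0.023, 0.092, -0.02], "twist": [-0.016, -0.028, 0.061]},
    {"translation": [-0.046, 0.184, -0.04], "twist": [-0.032, -0.056, 0.122]},
    {"translation": [-0.069, 0.276, -0.06], "twist": [-0.048, -0.084, 0.183]},
    {"translation": [-0.092, 0.368, -0.08], "twist": [-0.064, -0.112, 0.244]},
    {"translation": [-0.115, 0.46, -0.1], "twist": [-0.08, -0.14, 0.305]},
    {"translation": [-0.138, 0.552, -0.12], "twist": [-0.096, -0.168, 0.366]},
    {"translation": [-0.161, 0.644, -0.14], "twist": [-0.112, -0.196, 0.427]},
    {"translation": [-0.184, 0.736, -0.16], "twist": [-0.128, -0.224, 0.488]},
    {"translation": [-0.207, 0.828, -0.18], "twist": [-0.144, -0.252, 0.549]},
    {"translation": [-0.23, 0.92, -0.2], "twist": [-0.16, -0.28, 0.61]},
  ],
)

```text
t: 10.2
ee_pos: [297.5, 370.4, 337.4]
orientation: [-0.128, 2.528, 0.043]
ft_force: [-0.5, -0.5, 1.2]
width: 87.9
```

```bash
python3 - <<'E'
from g import *
st()
t=grab('top');s=grab('side')
c=lambda i,x,y,w,h:cv2.resize(i[y:y+h,x:x+w],(400,400),interpolation=cv2.INTER_CUBIC)
cv2.imwrite('pics/pg.png',np.hstack([c(t['img'],110,160,100,100),c(s['img'],200,70,100,100)])[:,:,::-1])
P,Q=grasp(G,5.6,-1,0)
plan([(P,Q,1)])
E
```

```text
t 10.2 q [ 0.99  0.28  2.12 -1.    0.55  0.15] err [-0.4  0.9 -0.3] [ 0.05 -0.04  0.21] F [-0.5 -0.5  1.2] w 87.9
T [0.51, 0.05, -0.74] W [-0.0, -0.0, -0.0] 
end [348.9 374.5 263.7]
```

View pics/pg.png

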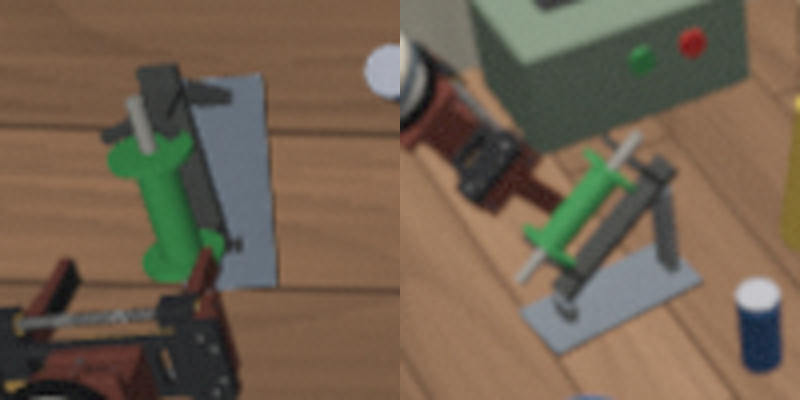

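Green spool lies unobstructed in both views (side tips at about (230.5,140) and (259.2,104.2)); the open fingers are just short of it. I'll triangulate the tips before closing in.

```bash
python3 - <<'E'
from g import *
t=grab('top');s=grab('side')
U,e=tri(t,(143.4,185.2),s,(259.2,104.2));L,f=tri(t,(159.4,235.8),s,(230.5,140.))
v=U-L;print(U.round(1),L.round(1),e,f,((U+L)/2).round(1),np.linalg.norm(v),np.degrees(np.arctan2(v[1],v[0])),np.degrees(np.arcsin(v[2]/np.linalg.norm(v))))
m=cv2.inRange(cv2.cvtColor(s['img'],cv2.COLOR_RGB2HSV),(50,110,30),(80,255,255));m[:105]=0;m[140:]=0;m[:,:225]=0;m[:,265:]=0
m=m;ys,xs=np.nonzero(m);r=cv2.minAreaRect(np.c_[xs,ys].astype(np.float32));print(r)
print(tri(t,(151.4,210.7),s,r[0]))
P,Q=load();P=P-np.array([51,5,-74.]);print(proj(t,[P+Q.apply([0,y,182]) for y in(-50,50)]).round(1), proj(s,[P+Q.apply([0,y,182]) for y in(-50,50)]).round(1))
E
```

```text
[515.1 392.8 176.5] [372.  374.1  80.2] 2.1393691012087164 7.617121519780504 [443.5 383.4 128.4] 173.52931969297666 7.425513992843084 33.70198634942138
((244.69412231445312, 122.5235366821289), (13.449687957763672, 25.27239990234375), 40.601295471191406)
(array([444.79583056, 386.37418214, 123.77885444]), np.float64(3.384345656167216))
[[162.8 223.9]
 [126.9 226.6]] [[239.2 121.5]
 [225.1 106.9]]
```

Emit:
send_rows(
  commands=[
    {"translation": [0.06, 0.005, -0.08], "twist": [0, 0, 0]},
    {"translation": [0.12, 0.01, -0.16], "twist": [0, 0, 0]},
    {"translation": [0.18, 0.015, -0.25], "twist": [0, 0, 0]},
    {"translation": [0.24, 0.02, -0.34], "twist": [0, 0, 0]},
    {"translation": [0.3, 0.03, -0.43], "twist": [0, 0, 0]},
    {"translation": [0.36, 0.035, -0.52], "twist": [0, 0, 0]},
    {"translation": [0.41, 0.04, -0.6], "twist": [0, 0, 0]},
    {"translation": [0.46, 0.045, -0.67], "twist": [0, 0, 0]},
    {"translation": [0.51, 0.05, -0.74], "twist": [0, 0, 0]},
    {"translation": [0.51, 0.05, -0.74], "twist": [0, 0, 0]},
  ],
)

```text
t: 11.4
ee_pos: [349.5, 374.2, 262.6]
orientation: [-0.124, 2.53, 0.041]
ft_force: [0.7, -0.4, 0.0]
width: 87.7
```

Emit:
send_rows(
  commands=[
    {"translation": [0, 0, 0], "twist": [0, 0, 0]},
    {"translation": [0, 0, 0], "twist": [0, 0, 0]},
    {"translation": [0, 0, 0], "twist": [0, 0, 0]},
    {"translation": [0, 0, 0], "twist": [0, 0, 0]},
    {"translation": [0, 0, 0], "twist": [0, 0, 0]},
    {"translation": [0, 0, 0], "twist": [0, 0, 0]},
    {"translation": [0, 0, 0], "twist": [0, 0, 0]},
    {"translation": [0, 0, 0], "twist": [0, 0, 0]},
    {"translation": [0, 0, 0], "twist": [0, 0, 0]},
    {"translation": [0, 0, 0], "twist": [0, 0, 0]},
  ],
  grip=1,
)

```text
t: 12.4
ee_pos: [348.9, 375.0, 263.8]
orientation: [-0.125, 2.529, 0.044]
ft_force: [-1.6, 3.7, 0.9]
width: 29.4
```

```bash
python3 - <<'E'
from g import *
st()
P,Q=grasp(G,5.6,-1,100)
plan([(P,Q,1)])
# over-bed route: high, then lean
A,B=place(GS,38,35)
print('place+35',A.round(1),'place',place(GS,38,0)[0].round(1))
E
```

```text
t 12.4 q [ 0.9   0.47  2.08 -1.28  0.44  0.38] err [-0.   0.5  0.2] [0.13 0.   0.11] F [-1.6  3.7  0.9] w 29.4
T [-0.57, -0.05, 0.82] W [-0.0, -0.0, -0.0] 
end [291.9 369.5 345.7]
place+35 [534.6 -19.8 260.4] place [534.6 -19.8 225.4]
```

Emit:
send_rows(
  commands=[
    {"translation": [-0.03, -0.003, 0.04], "twist": [0, 0, 0]},
    {"translation": [-0.08, -0.007, 0.11], "twist": [0, 0, 0]},
    {"translation": [-0.14, -0.012, 0.2], "twist": [0, 0, 0]},
    {"translation": [-0.2, -0.018, 0.29], "twist": [0, 0, 0]},
    {"translation": [-0.26, -0.023, 0.38], "twist": [0, 0, 0]},
    {"translation": [-0.33, -0.03, 0.48], "twist": [0, 0, 0]},
    {"translation": [-0.4, -0.035, 0.58], "twist": [0, 0, 0]},
    {"translation": [-0.47, -0.04, 0.68], "twist": [0, 0, 0]},
    {"translation": [-0.53, -0.045, 0.76], "twist": [0, 0, 0]},
    {"translation": [-0.57, -0.05, 0.82], "twist": [0, 0, 0]},
  ],
)

```text
t: 13.4
ee_pos: [291.3, 369.2, 346.4]
orientation: [-0.124, 2.529, 0.042]
ft_force: [-0.5, -0.4, -0.2]
width: 28.9
```

```bash
cat >> g.py <<'E'
def rel(S,dx,up,lean,dy=0,L=163,yaw=-15):
    return place(np.array(S)+dx*hd(yaw)+dy*hd(yaw+90)+up*Z,lean,0,yaw,L)
E
python3 - <<'E'
from g import *
st()
t=grab('top');s=grab('side')
c=lambda i,x,y,w,h:cv2.resize(i[y:y+h,x:x+w],(400,400),interpolation=cv2.INTER_CUBIC)
cv2.imwrite('pics/lift.png',np.hstack([c(t['img'],100,150,130,130),c(s['img'],170,50,120,120)])[:,:,::-1])
# kinematic fit
o=ctrl.get_obs()
rec=[([-1.271,.4237,1.6306],(195.85,-593.26,404.0),(-3.1004,-.49845,.0003)),([.54,.08,2.2],(343.7,185.3,378.5),(.766,2.714,.024)),([.99,.28,2.12],(297.5,370.4,337.4),(-.128,2.528,.043)),([.9,.47,2.08],(348.9,375,263.8),(-.125,2.529,.044)),(o['qpos'][:3],o['ee_pos'],o['orientation'])]
A=[];b=[]
for q,p,rv in rec:
    z=R.from_rotvec(rv).as_matrix()[:,2];c1,s1=np.cos(q[0]),np.sin(q[0]);t2=q[1]+q[2]
    rr=np.array([1,0,np.sin(q[1]),np.sin(t2),np.cos(t2)])
    for k,cc in((0,c1),(1,s1)): A.append(np.r_[rr*cc,z[k]]);b.append(p[k])
    A.append([0,1,np.cos(q[1]),np.cos(t2),-np.sin(t2),z[2]]);b.append(p[2])
x,res,rk,sv=np.linalg.lstsq(np.array(A,float),np.array(b),rcond=None);print('a1,d1,L1,L2,e,d6',x.round(0),res,sv.round(2))
wps=[rel(GS,-100,80,40)+(4,)]
p,r=load();P,Q,n=wps[0];S=Slerp([0,1],R.concatenate([r,Q]))
for f in np.linspace(0,1,6):
    a=p+(P-p)*f;M=S(f).as_matrix();C=a+163*M[:,2];print(C.round(),'ends',(C+90*M[:,0]).round(),(C-90*M[:,0]).round(),'lean',np.degrees(np.arccos(-M[2,2])).round())
plan(wps)
E
```

```text
t 13.4 q [ 1.    0.26  2.12 -0.97  0.57  0.12] err [-0.6 -0.3  0.7] [0.06 0.01 0.03] F [-0.5 -0.4 -0.2] w 28.9
a1,d1,L1,L2,e,d6 [ 17. 269. 558. 462.  67. 100.] [177.73364302] [4.29 3.28 0.82 0.31 0.23 0.19]
[385. 379. 212.] ends [311. 372. 161.] [458. 386. 264.] lean 35.0
[419. 302. 208.] ends [351. 328. 156.] [488. 276. 260.] lean 38.0
[452. 223. 202.] ends [398. 278. 157.] [507. 167. 248.] lean 40.0
[483. 142. 196.] ends [451. 219. 162.] [515.  65. 229.] lean 41.0
[510.  61. 187.] ends [505. 149. 169.] [515. -28. 205.] lean 41.0
[535. -20. 177.] ends [558.  67. 177.] [ 512. -107.  177.] lean 40.0
T [0.35, -0.91, -0.11] W [0.49, -0.08, -0.79] 
T [0.36, -0.9, -0.11] W [0.5, -0.08, -0.79] 
T [0.35, -0.91, -0.11] W [0.5, -0.07, -0.78] 
T [0.36, -0.9, -0.11] W [0.49, -0.08, -0.79] 
end [433.9   7.5 301.7]
```

View pics/lift.png

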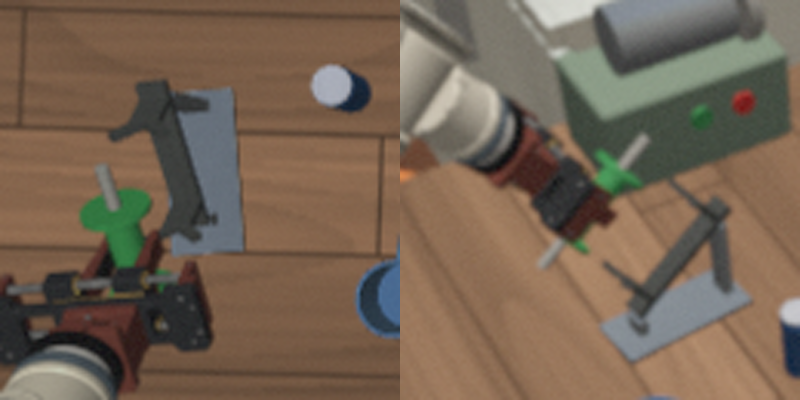

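Green spool is clear of the stand, held at its core (upper tip at top (133.5,204.6), side (243.5,91.4)); nothing else disturbed.

```bash
python3 - <<'E'
from g import *
from scipy.optimize import fsolve
t=grab('top');s=grab('side');o=ctrl.get_obs()
U,e=tri(t,(133.5,204.6),s,(243.5,91.4));M=R.from_rotvec(o['orientation']).as_matrix()
print('tip',U.round(1),e,'in tool',(M.T@(U-o['ee_pos'])).round(1))
a1,d1,L1,L2,ee,d6=17,269,558,462,67,100
for nm,(P,Q) in(('way',rel(GS,-100,80,40)),('pl',rel(GS,0,0,40)),('og',grasp(O,2.1,1,0)),('op',rel(OS,0,0,20))):
    z=Q.as_matrix()[:,2];W=P-d6*z;q1=np.arctan2(W[1],W[0]);r=np.hypot(W[0],W[1])
    q2,q3=fsolve(lambda q:[a1+L1*np.sin(q[0])+L2*np.sin(q[0]+q[1])+ee*np.cos(q[0]+q[1])-r,d1+L1*np.cos(q[0])+L2*np.cos(q[0]+q[1])-ee*np.sin(q[0]+q[1])-W[2]],[.3,2.1])
    f=np.array([np.cos(q1)*np.sin(q2+q3),np.sin(q1)*np.sin(q2+q3),np.cos(q2+q3)])
    print(nm,np.round([q1,q2,q3],2),'q5',np.arccos(f@z).round(2))
E
```

```text
tip [457.4 381.9 266. ] 2.166215407539795 in tool [-90.4  -4.1 160.4]
way [0.06 0.29 2.28] q5 0.23
pl [-0.    0.57  2.1 ] q5 0.26
og [-0.86  0.49  2.04] q5 0.5
op [0.01 0.45 2.13] q5 0.24
```

```bash
cat > k.py <<'E'
from g import *
from scipy.optimize import least_squares
X=json.load(open('kin.json')) if os.path.exists('kin.json') else [17,269,558,462,67,100]
def fk(q,X=None):
    a1,d1,L1,L2,e,d6=X if X is not None else globals()['X']
    r1=R.from_euler('z',q[0]);t=q[1]+q[2]
    W=r1.apply([a1+L1*np.sin(q[1])+L2*np.sin(t)+e*np.cos(t),0,d1+L1*np.cos(q[1])+L2*np.cos(t)-e*np.sin(t)])
    r=r1*R.from_euler('y',t)*R.from_euler('z',q[3])*R.from_euler('y',q[4])*R.from_euler('z',q[5]+QO)
    return W+d6*r.as_matrix()[:,2],r
QO=-np.pi/2
LO=np.array([-3,-.9,.09,-1.31,.11,-2.54]);HI=np.array([3,2.11,2.58,4.45,2.69,2.54])
def ik(P,Q,q0):
    f=lambda q:np.r_[(fk(q)[0]-P)/100,(fk(q)[1]*Q.inv()).as_rotvec()*2]
    s=least_squares(f,np.clip(q0,LO+.01,HI-.01),bounds=(LO,HI));return s.x,s.cost
def path(qs,ns,show=True):
    p,r=load();low=[]
    for (qa,qb),n in zip(zip(qs[:-1],qs[1:]),ns):
        for k in range(1,n+1):
            P,Q=fk(np.array(qa)+(np.array(qb)-qa)*k/n)
            t=np.round((P-p)/100,2);w=np.round((Q*r.inv()).as_rotvec()/.5,2)
            p=p+t*100;r=R.from_rotvec(w*.5)*r;M=r.as_matrix();C=p+163*M[:,2]
            print('T',t.tolist(),'W',w.tolist(),'!!' if max(abs(t).max(),abs(w).max())>1 else '','C',C.round().tolist(),'ends',(C+90*M[:,0]).round().tolist(),(C-90*M[:,0]).round().tolist())
    return p,r
def save(p,r):json.dump([p.tolist(),r.as_rotvec().tolist()],open('cmd.json','w'))
E
python3 - <<'E'
from k import *
import k
o=ctrl.get_obs();q=o['qpos']
rec=[([-1.27097625e+00,4.23749094e-01,1.63059716e+00,-1.2e-05,1.08859133,-1.898e-02],(195.85,-593.26,404.0),(-3.10045,-.498454,.0003)),([.54,.08,2.2,-.36,.66,-.22],(343.7,185.3,378.5),(.766,2.714,.024)),([.99,.28,2.12,-1.,.55,.15],(297.5,370.4,337.4),(-.128,2.528,.043)),([.9,.47,2.08,-1.28,.44,.38],(348.9,375,263.8),(-.125,2.529,.044)),(q,o['ee_pos'],o['orientation'])]
for a in rec: print('rot err deg',np.degrees((fk(a[0])[1]*R.from_rotvec(a[2]).inv()).magnitude()).round(2))
# nominal d6 unknown: fit with weak pull
f=lambda x:np.concatenate([fk(a[0],x)[0]-a[1] for a in rec])*np.repeat([4,1,1,1,4],3)
s=least_squares(f,X);print(s.x.round(1),(f(s.x)).round(1))
json.dump(s.x.tolist(),open('kin.json','w'));k.X=s.x
for lean in(38,42,46,50):
  P,Q=rel(GS,0,0,lean);Q=Q*R.from_euler('z',np.pi)
  W=rel(GS,-100,80,lean)[0]
  print(lean,[(ik(A,Q,[0,.5,2.1,3.6,.3,-.5])[0].round(2).tolist(),round(ik(A,Q,[0,.5,2.1,3.6,.3,-.5])[1],4)) for A in(P,W)])
P,Q=rel(GS,0,0,32);print(32,ik(P,Q,[0,.5,2.1,-1,.2,1.3]))
E
```

```text
rot err deg 180.0
rot err deg 179.84
rot err deg 179.55
rot err deg 179.9
rot err deg 180.0
[ 21.5 271.  555.6 458.6  66.9 101. ] [-45.4 -14.2   0.2   4.7  -1.9   1.   -1.1   0.3   1.5   2.9   2.    1.9
  -0.9  -1.3  -1.4]
38 [([-0.06, 0.55, 2.08, 2.72, 0.11, -2.54], np.float64(0.0648)), ([-0.02, 0.29, 2.28, 2.75, 0.11, -2.54], np.float64(0.0803))]
42 [([-0.06, 0.55, 2.09, 2.72, 0.14, -2.54], np.float64(0.1031)), ([-0.02, 0.28, 2.29, 2.75, 0.11, -2.54], np.float64(0.0973))]
46 [([-0.06, 0.57, 2.12, 2.73, 0.23, -2.54], np.float64(0.1565)), ([-0.02, 0.28, 2.3, 2.75, 0.13, -2.54], np.float64(0.1423))]
50 [([-0.07, 0.58, 2.14, 2.74, 0.32, -2.54], np.float64(0.2207)), ([-0.02, 0.3, 2.33, 2.75, 0.23, -2.54], np.float64(0.204))]
32 (array([-0.06940659,  0.53995149,  2.02192856,  0.75931693,  0.11      ,
        2.54      ]), np.float64(0.07137267508002629))
```

```bash
sed -i 's/^QO=.*/QO=np.pi\/2/; s/a1,d1,L1,L2,e,d6=X if/a1,d1,L1,L2,e,d6,b=X if/; s/np.cos(t),0,d1+L1/np.cos(t),b,d1+L1/' k.py
rm kin.json; sed -i 's/\[17,269,558,462,67,100\]/[17,269,558,462,67,100,0]/' k.py
cat > fit.py <<'E'
from k import *
import k
o=ctrl.get_obs();q=o['qpos']
rec=[([-1.27097625e+00,4.23749094e-01,1.63059716e+00,-1.2e-05,1.08859133,-1.898e-02],(195.85,-593.26,404.0),(-3.10045,-.498454,.0003)),([.54,.08,2.2,-.36,.66,-.22],(343.7,185.3,378.5),(.766,2.714,.024)),([.99,.28,2.12,-1.,.55,.15],(297.5,370.4,337.4),(-.128,2.528,.043)),([.9,.47,2.08,-1.28,.44,.38],(348.9,375,263.8),(-.125,2.529,.044)),(q,o['ee_pos'],o['orientation'])]
for a in rec: print('rot err deg',np.degrees((fk(a[0])[1]*R.from_rotvec(a[2]).inv()).magnitude()).round(2))
f=lambda x:np.concatenate([fk(a[0],x)[0]-a[1] for a in rec])*np.repeat([4,1,1,1,4],3)
s=least_squares(f,X);print(s.x.round(1),(f(s.x)).round(1))
json.dump(s.x.tolist(),open('kin.json','w'));k.X=s.x
E
cat > /tmp/a.py <<'E'
exec(open('fit.py').read())
for lean in(38,42,46):
  P,Q=rel(GS,0,0,lean);W=rel(GS,-100,80,lean)[0]
  for g in([0,.5,2.1,3.6,.3,.5],[0,.5,2.1,3.6,.3,-2],[0,.5,2.1,3.6,.3,2]):
    for QQ,nn in((Q,'x75'),(Q*R.from_euler('z',np.pi),'x-105')):
      u=ik(P,QQ,g);v=ik(W,QQ,g)
      if u[1]<1e-4: print(lean,nn,u[0].round(2),v[0].round(2),v[1]<1e-4)
for l in(28,30,32,34):
  P,Q=rel(GS,0,0,l);u=ik(P,Q,[0,.5,2.1,-1,.2,1.3]);print(l,u[0].round(2),round(u[1],5))
E
PYTHONPATH=. python3 /tmp/a.py
```

```text
Traceback (most recent call last):
  File "k.py", line 1, in <module>
    from g import *
  File "g.py", line 1, in <module>
    from p import *
  File "p.py", line 1, in <module>
    from h import *
  File "h.py", line 1, in <module>
    from workcell import ctrl
ModuleNotFoundError: No module named 'workcell'
```

```bash
mv /tmp/a.py .; python3 a.py || python3 - < a.py
```

```text
rot err deg 0.0
rot err deg 0.28
rot err deg 0.57
rot err deg 0.18
rot err deg 0.0
[-4.000e-01  3.142e+02  5.625e+02  4.859e+02  7.810e+01  1.279e+02
  1.190e+01] [-0.1 -0.1  0.1  0.1  2.4 -0.8 -1.   0.5  1.6  1.   1.1  0.3  0.1 -0.9
 -0.4]
38 x-105 [-0.02  0.56  2.09  3.89  0.21 -0.55] [ 0.04  0.29  2.27  4.43  0.19 -1.05] True
38 x-105 [-0.02  0.56  2.09  3.89  0.21 -0.55] [ 0.04  0.29  2.27  4.43  0.19 -1.05] True
38 x-105 [-0.02  0.56  2.09  3.89  0.21 -0.55] [ 0.04  0.29  2.27  4.43  0.19 -1.05] True
42 x-105 [-0.02  0.58  2.12  3.69  0.32 -0.34] [ 0.05  0.3   2.3   4.03  0.27 -0.63] True
42 x-105 [-0.02  0.58  2.12  3.69  0.32 -0.34] [ 0.05  0.3   2.3   4.03  0.27 -0.63] True
42 x-105 [-0.02  0.58  2.12  3.69  0.32 -0.34] [ 0.05  0.3   2.3   4.03  0.27 -0.63] True
46 x-105 [-0.01  0.6   2.15  3.58  0.44 -0.23] [ 0.07  0.33  2.34  3.82  0.38 -0.41] True
46 x-105 [-0.01  0.6   2.15  3.58  0.44 -0.23] [ 0.07  0.33  2.34  3.82  0.38 -0.41] True
46 x-105 [-0.01  0.6   2.15  3.58  0.44 -0.23] [ 0.07  0.33  2.34  3.82  0.38 -0.41] True
28 [-0.04  0.54  2.   -0.68  0.16  0.86] 0.0
30 [-0.04  0.54  2.02 -1.    0.13  1.18] 0.0
32 [-0.04  0.54  2.03 -1.31  0.12  1.5 ] 0.00026
34 [-0.04  0.54  2.04 -1.31  0.12  1.5 ] 0.00564
```

```bash
python3 - <<'E'
from k import *
P,Q=rel(GS,-100,80,45);Q=Q*R.from_euler('z',np.pi)
qw=ik(P,Q,[0,.3,2.3,3.8,.35,-.4])[0];print(qw.round(2))
q0=ctrl.get_obs()['qpos']
p,r=path([q0,[.6,.1,2.2,1.0,.6,-.15],qw],[4,5])
save(p,r);print((fk(qw)[0]-p).round(1))
E
```

```text
[ 0.06  0.32  2.33  3.86  0.35 -0.46]
T [-1.44, 3.24, 0.41] W [-1.13, 0.73, 2.64] !! C [347.0, 337.0, 190.0] ends [267.0, 368.0, 161.0] [426.0, 305.0, 218.0]
T [-0.05, -0.2, 0.05] W [0.45, 0.49, -0.76]  C [309.0, 337.0, 188.0] ends [244.0, 399.0, 189.0] [373.0, 274.0, 188.0]
T [0.03, -0.08, 0.17] W [0.54, 0.44, -0.74]  C [293.0, 366.0, 214.0] ends [258.0, 443.0, 245.0] [328.0, 289.0, 183.0]
T [0.17, -0.07, 0.28] W [0.6, 0.35, -0.74]  C [317.0, 398.0, 266.0] ends [317.0, 468.0, 322.0] [316.0, 328.0, 210.0]
T [0.45, -0.19, -0.03] W [0.58, 0.4, -0.99]  C [395.0, 399.0, 290.0] ends [437.0, 439.0, 359.0] [353.0, 358.0, 222.0]
T [0.5, -0.47, -0.09] W [0.51, 0.36, -1.06] !! C [491.0, 338.0, 299.0] ends [555.0, 332.0, 362.0] [427.0, 344.0, 235.0]
T [0.35, -0.7, -0.2] W [0.47, 0.35, -1.09] !! C [560.0, 227.0, 280.0] ends [617.0, 174.0, 326.0] [503.0, 280.0, 235.0]
T [0.08, -0.79, -0.32] W [0.47, 0.35, -1.11] !! C [575.0, 95.0, 235.0] ends [599.0, 11.0, 256.0] [552.0, 179.0, 213.0]
T [-0.19, -0.72, -0.36] W [0.48, 0.31, -1.1] !! C [535.0, -20.0, 177.0] ends [512.0, -107.0, 177.0] [558.0, 67.0, 177.0]
[-0.3  0.4 -0.4]
```

```bash
python3 - <<'E'
from k import *
o=ctrl.get_obs();save(np.array([291.9,369.5,345.7]),grasp(G,5.6,-1,0)[1]);st()
P,Q=rel(GS,-100,80,45);Q=Q*R.from_euler('z',np.pi)
qw=ik(P,Q,[0,.3,2.3,3.8,.35,-.4])[0]
p,r=path([o['qpos'],[.6,.1,2.2,1.0,.6,-.15],qw],[4,6])
save(p,r);print((fk(qw)[0]-p).round(1))
E
```

```text
t 13.6 q [ 1.    0.26  2.12 -0.98  0.57  0.12] err [-0.1 -0.1  0. ] [0.13 0.08 0.07] F [ 0.4 -0.2 -1.2] w 29.7
T [-0.02, -0.38, -0.04] W [0.36, 0.53, -0.79]  C [347.0, 337.0, 189.0] ends [268.0, 368.0, 160.0] [427.0, 306.0, 218.0]
T [-0.05, -0.2, 0.06] W [0.45, 0.5, -0.76]  C [308.0, 337.0, 188.0] ends [243.0, 399.0, 189.0] [373.0, 275.0, 188.0]
T [0.03, -0.08, 0.17] W [0.54, 0.43, -0.75]  C [294.0, 366.0, 214.0] ends [259.0, 443.0, 245.0] [329.0, 289.0, 184.0]
T [0.17, -0.07, 0.28] W [0.6, 0.36, -0.73]  C [316.0, 398.0, 266.0] ends [317.0, 468.0, 322.0] [315.0, 328.0, 210.0]
T [0.37, -0.14, -0.02] W [0.48, 0.34, -0.83]  C [380.0, 402.0, 287.0] ends [416.0, 449.0, 354.0] [344.0, 355.0, 219.0]
T [0.42, -0.33, -0.06] W [0.44, 0.3, -0.87]  C [460.0, 365.0, 298.0] ends [519.0, 376.0, 365.0] [400.0, 354.0, 232.0]
T [0.36, -0.52, -0.13] W [0.4, 0.29, -0.9]  C [531.0, 287.0, 293.0] ends [595.0, 257.0, 348.0] [467.0, 317.0, 237.0]
T [0.21, -0.64, -0.21] W [0.39, 0.29, -0.92]  C [572.0, 182.0, 267.0] ends [621.0, 116.0, 305.0] [524.0, 248.0, 230.0]
T [0.01, -0.65, -0.28] W [0.39, 0.28, -0.92]  C [573.0, 74.0, 226.0] ends [589.0, -13.0, 244.0] [557.0, 160.0, 208.0]
T [-0.18, -0.59, -0.3] W [0.41, 0.26, -0.92]  C [535.0, -20.0, 177.0] ends [512.0, -107.0, 177.0] [558.0, 67.0, 177.0]
[-0.3  0.4 -0.4]
```

Emit:
send_rows(
  commands=[
    {"translation": [-0.002, -0.038, -0.004], "twist": [0.036, 0.053, -0.079]},
    {"translation": [-0.004, -0.076, -0.008], "twist": [0.072, 0.106, -0.158]},
    {"translation": [-0.006, -0.114, -0.012], "twist": [0.108, 0.159, -0.237]},
    {"translation": [-0.008, -0.152, -0.016], "twist": [0.144, 0.212, -0.316]},
    {"translation": [-0.01, -0.19, -0.02], "twist": [0.18, 0.265, -0.395]},
    {"translation": [-0.012, -0.228, -0.024], "twist": [0.216, 0.318, -0.474]},
    {"translation": [-0.014, -0.266, -0.028], "twist": [0.252, 0.371, -0.553]},
    {"translation": [-0.016, -0.304, -0.032], "twist": [0.288, 0.424, -0.632]},
    {"translation": [-0.018, -0.342, -0.036], "twist": [0.324, 0.477, -0.711]},
    {"translation": [-0.02, -0.38, -0.04], "twist": [0.36, 0.53, -0.79]},
  ],
)

```text
t: 14.6
ee_pos: [290.1, 331.2, 341.1]
orientation: [0.484, 2.751, 0.134]
ft_force: [0.8, 0.3, -0.5]
width: 29.0
```

Emit:
send_rows(
  commands=[
    {"translation": [-0.005, -0.02, 0.006], "twist": [0.045, 0.05, -0.076]},
    {"translation": [-0.01, -0.04, 0.012], "twist": [0.09, 0.1, -0.152]},
    {"translation": [-0.015, -0.06, 0.018], "twist": [0.135, 0.15, -0.228]},
    {"translation": [-0.02, -0.08, 0.024], "twist": [0.18, 0.2, -0.304]},
    {"translation": [-0.025, -0.1, 0.03], "twist": [0.225, 0.25, -0.38]},
    {"translation": [-0.03, -0.12, 0.036], "twist": [0.27, 0.3, -0.456]},
    {"translation": [-0.035, -0.14, 0.042], "twist": [0.315, 0.35, -0.532]},
    {"translation": [-0.04, -0.16, 0.048], "twist": [0.36, 0.4, -0.608]},
    {"translation": [-0.045, -0.18, 0.054], "twist": [0.405, 0.45, -0.684]},
    {"translation": [-0.05, -0.2, 0.06], "twist": [0.45, 0.5, -0.76]},
  ],
)

```text
t: 15.6
ee_pos: [285.1, 311.3, 347.2]
orientation: [1.143, 2.831, 0.308]
ft_force: [0.7, -0.4, -1.1]
width: 29.2
```

Emit:
send_rows(
  commands=[
    {"translation": [0.003, -0.008, 0.017], "twist": [0.054, 0.043, -0.075]},
    {"translation": [0.006, -0.016, 0.034], "twist": [0.108, 0.086, -0.15]},
    {"translation": [0.009, -0.024, 0.051], "twist": [0.162, 0.129, -0.225]},
    {"translation": [0.012, -0.032, 0.068], "twist": [0.216, 0.172, -0.3]},
    {"translation": [0.015, -0.04, 0.085], "twist": [0.27, 0.215, -0.375]},
    {"translation": [0.018, -0.048, 0.102], "twist": [0.324, 0.258, -0.45]},
    {"translation": [0.021, -0.056, 0.119], "twist": [0.378, 0.301, -0.525]},
    {"translation": [0.024, -0.064, 0.136], "twist": [0.432, 0.344, -0.6]},
    {"translation": [0.027, -0.072, 0.153], "twist": [0.486, 0.387, -0.675]},
    {"translation": [0.03, -0.08, 0.17], "twist": [0.54, 0.43, -0.75]},
  ],
)

```text
t: 16.6
ee_pos: [288.1, 303.3, 364.2]
orientation: [-1.623, -2.414, -0.516]
ft_force: [-0.2, -0.3, -1.9]
width: 29.5
```

```bash
python3 -c "
from p import *
o=ctrl.get_obs();print(o['t'],o['qpos'].round(2),o['ee_pos'].round(1),o['orientation'].round(3),o['width'])"
```

```text
16.6 [ 0.7   0.14  2.18  0.51  0.59 -0.08] [288.1 303.3 364.2] [-1.623 -2.414 -0.516] 29.543330944990355
```

Joints follow the plan exactly. Continuing.

Emit:
send_rows(
  commands=[
    {"translation": [0.017, -0.007, 0.028], "twist": [0.06, 0.036, -0.073]},
    {"translation": [0.034, -0.014, 0.056], "twist": [0.12, 0.072, -0.146]},
    {"translation": [0.051, -0.021, 0.084], "twist": [0.18, 0.108, -0.219]},
    {"translation": [0.068, -0.028, 0.112], "twist": [0.24, 0.144, -0.292]},
    {"translation": [0.085, -0.035, 0.14], "twist": [0.3, 0.18, -0.365]},
    {"translation": [0.102, -0.042, 0.168], "twist": [0.36, 0.216, -0.438]},
    {"translation": [0.119, -0.049, 0.196], "twist": [0.42, 0.252, -0.511]},
    {"translation": [0.136, -0.056, 0.224], "twist": [0.48, 0.288, -0.584]},
    {"translation": [0.153, -0.063, 0.252], "twist": [0.54, 0.324, -0.657]},
    {"translation": [0.17, -0.07, 0.28], "twist": [0.6, 0.36, -0.73]},
  ],
)

```text
t: 17.6
ee_pos: [305.2, 296.3, 392.2]
orientation: [-1.884, -1.818, -0.715]
ft_force: [0.6, 0.8, -1.5]
width: 29.2
```

Emit:
send_rows(
  commands=[
    {"translation": [0.037, -0.014, -0.002], "twist": [0.048, 0.034, -0.083]},
    {"translation": [0.074, -0.028, -0.004], "twist": [0.096, 0.068, -0.166]},
    {"translation": [0.111, -0.042, -0.006], "twist": [0.144, 0.102, -0.249]},
    {"translation": [0.148, -0.056, -0.008], "twist": [0.192, 0.136, -0.332]},
    {"translation": [0.185, -0.07, -0.01], "twist": [0.24, 0.17, -0.415]},
    {"translation": [0.222, -0.084, -0.012], "twist": [0.288, 0.204, -0.498]},
    {"translation": [0.259, -0.098, -0.014], "twist": [0.336, 0.238, -0.581]},
    {"translation": [0.296, -0.112, -0.016], "twist": [0.384, 0.272, -0.664]},
    {"translation": [0.333, -0.126, -0.018], "twist": [0.432, 0.306, -0.747]},
    {"translation": [0.37, -0.14, -0.02], "twist": [0.48, 0.34, -0.83]},
  ],
)

```text
t: 18.6
ee_pos: [342.2, 282.2, 390.1]
orientation: [-2.103, -1.191, -0.837]
ft_force: [-1.6, -0.5, -2.0]
width: 29.3
```

Emit:
send_rows(
  commands=[
    {"translation": [0.042, -0.033, -0.006], "twist": [0.044, 0.03, -0.087]},
    {"translation": [0.084, -0.066, -0.012], "twist": [0.088, 0.06, -0.174]},
    {"translation": [0.126, -0.099, -0.018], "twist": [0.132, 0.09, -0.261]},
    {"translation": [0.168, -0.132, -0.024], "twist": [0.176, 0.12, -0.348]},
    {"translation": [0.21, -0.165, -0.03], "twist": [0.22, 0.15, -0.435]},
    {"translation": [0.252, -0.198, -0.036], "twist": [0.264, 0.18, -0.522]},
    {"translation": [0.294, -0.231, -0.042], "twist": [0.308, 0.21, -0.609]},
    {"translation": [0.336, -0.264, -0.048], "twist": [0.352, 0.24, -0.696]},
    {"translation": [0.378, -0.297, -0.054], "twist": [0.396, 0.27, -0.783]},
    {"translation": [0.42, -0.33, -0.06], "twist": [0.44, 0.3, -0.87]},
  ],
)

```text
t: 19.6
ee_pos: [384.2, 249.1, 384.0]
orientation: [-2.224, -0.54, -0.93]
ft_force: [0.1, 0.3, -1.2]
width: 29.4
```

Emit:
send_rows(
  commands=[
    {"translation": [0.036, -0.052, -0.013], "twist": [0.04, 0.029, -0.09]},
    {"translation": [0.072, -0.104, -0.026], "twist": [0.08, 0.058, -0.18]},
    {"translation": [0.108, -0.156, -0.039], "twist": [0.12, 0.087, -0.27]},
    {"translation": [0.144, -0.208, -0.052], "twist": [0.16, 0.116, -0.36]},
    {"translation": [0.18, -0.26, -0.065], "twist": [0.2, 0.145, -0.45]},
    {"translation": [0.216, -0.312, -0.078], "twist": [0.24, 0.174, -0.54]},
    {"translation": [0.252, -0.364, -0.091], "twist": [0.28, 0.203, -0.63]},
    {"translation": [0.288, -0.416, -0.104], "twist": [0.32, 0.232, -0.72]},
    {"translation": [0.324, -0.468, -0.117], "twist": [0.36, 0.261, -0.81]},
    {"translation": [0.36, -0.52, -0.13], "twist": [0.4, 0.29, -0.9]},
  ],
)

```text
t: 20.6
ee_pos: [420.1, 197.0, 370.9]
orientation: [-2.243, 0.126, -0.981]
ft_force: [-0.6, 1.1, -1.3]
width: 29.4
```

Emit:
send_rows(
  commands=[
    {"translation": [0.021, -0.064, -0.021], "twist": [0.039, 0.029, -0.092]},
    {"translation": [0.042, -0.128, -0.042], "twist": [0.078, 0.058, -0.184]},
    {"translation": [0.063, -0.192, -0.063], "twist": [0.117, 0.087, -0.276]},
    {"translation": [0.084, -0.256, -0.084], "twist": [0.156, 0.116, -0.368]},
    {"translation": [0.105, -0.32, -0.105], "twist": [0.195, 0.145, -0.46]},
    {"translation": [0.126, -0.384, -0.126], "twist": [0.234, 0.174, -0.552]},
    {"translation": [0.147, -0.448, -0.147], "twist": [0.273, 0.203, -0.644]},
    {"translation": [0.168, -0.512, -0.168], "twist": [0.312, 0.232, -0.736]},
    {"translation": [0.189, -0.576, -0.189], "twist": [0.351, 0.261, -0.828]},
    {"translation": [0.21, -0.64, -0.21], "twist": [0.39, 0.29, -0.92]},
  ],
)

```text
t: 21.6
ee_pos: [441.0, 133.0, 349.9]
orientation: [-2.143, 0.797, -0.984]
ft_force: [0.8, -0.1, -0.8]
width: 29.4
```

```bash
python3 -c "
from p import *
o=ctrl.get_obs();print(o['t'],o['qpos'].round(2),o['ee_pos'].round(1),o['orientation'].round(3),o['width'])"
```

```text
21.6 [ 0.24  0.25  2.29  2.91  0.43 -0.36] [441.  133.  349.9] [-2.143  0.797 -0.984] 29.41914852951717
```

Emit:
send_rows(
  commands=[
    {"translation": [0.001, -0.065, -0.028], "twist": [0.039, 0.028, -0.092]},
    {"translation": [0.002, -0.13, -0.056], "twist": [0.078, 0.056, -0.184]},
    {"translation": [0.003, -0.195, -0.084], "twist": [0.117, 0.084, -0.276]},
    {"translation": [0.004, -0.26, -0.112], "twist": [0.156, 0.112, -0.368]},
    {"translation": [0.005, -0.325, -0.14], "twist": [0.195, 0.14, -0.46]},
    {"translation": [0.006, -0.39, -0.168], "twist": [0.234, 0.168, -0.552]},
    {"translation": [0.007, -0.455, -0.196], "twist": [0.273, 0.196, -0.644]},
    {"translation": [0.008, -0.52, -0.224], "twist": [0.312, 0.224, -0.736]},
    {"translation": [0.009, -0.585, -0.252], "twist": [0.351, 0.252, -0.828]},
    {"translation": [0.01, -0.65, -0.28], "twist": [0.39, 0.28, -0.92]},
  ],
)

```text
t: 22.6
ee_pos: [441.9, 68.1, 321.9]
orientation: [-1.913, 1.438, -0.936]
ft_force: [-0.1, 0.3, -1.3]
width: 29.4
```

Emit:
send_rows(
  commands=[
    {"translation": [-0.018, -0.059, -0.03], "twist": [0.041, 0.026, -0.092]},
    {"translation": [-0.036, -0.118, -0.06], "twist": [0.082, 0.052, -0.184]},
    {"translation": [-0.054, -0.177, -0.09], "twist": [0.123, 0.078, -0.276]},
    {"translation": [-0.072, -0.236, -0.12], "twist": [0.164, 0.104, -0.368]},
    {"translation": [-0.09, -0.295, -0.15], "twist": [0.205, 0.13, -0.46]},
    {"translation": [-0.108, -0.354, -0.18], "twist": [0.246, 0.156, -0.552]},
    {"translation": [-0.126, -0.413, -0.21], "twist": [0.287, 0.182, -0.644]},
    {"translation": [-0.144, -0.472, -0.24], "twist": [0.328, 0.208, -0.736]},
    {"translation": [-0.162, -0.531, -0.27], "twist": [0.369, 0.234, -0.828]},
    {"translation": [-0.18, -0.59, -0.3], "twist": [0.41, 0.26, -0.92]},
  ],
)

```text
t: 23.6
ee_pos: [423.9, 9.1, 292.0]
orientation: [-1.545, 2.02, -0.83]
ft_force: [0.5, -0.4, -1.2]
width: 29.6
```

```bash
python3 - <<'E'
from k import *
st()
t=grab('top');s=grab('side')
c=lambda i,x,y,w,h:cv2.resize(i[y:y+h,x:x+w],(400,400),interpolation=cv2.INTER_CUBIC)
cv2.imwrite('pics/w.png',np.hstack([c(t['img'],240,110,120,120),c(s['img'],280,110,110,110)])[:,:,::-1])
E
```

```text
t 23.6 q [ 0.06  0.32  2.33  3.87  0.34 -0.47] err [-0.  -0.4 -0.7] [ 0.07  0.27 -0.18] F [ 0.5 -0.4 -1.2] w 29.6
```

View pics/w.png

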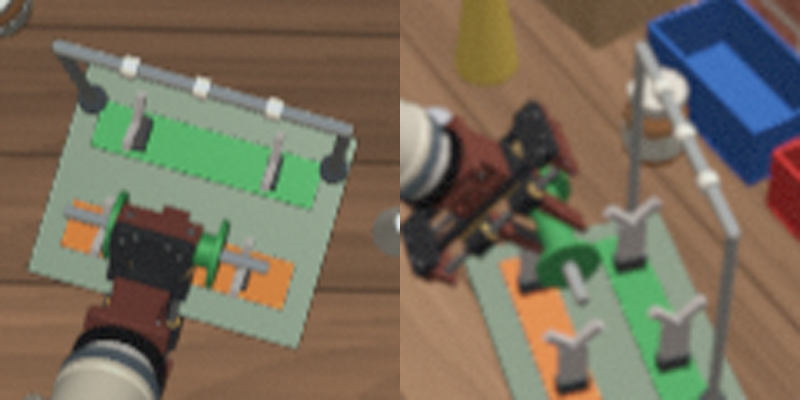

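The held spool is level and parallel to the saddles, above the orange one (top tips (260.1,173.9) and (320.1,189.8)); the rail eyes are at top (279,129.8), (300.6,136.1), (322.2,142.1). I'll use these to check seat against shaft.

```bash
python3 - <<'E'
from k import *
t=grab('top');s=grab('side')
A,B=plane(t,[(260.1,173.9),(320.1,189.8)],177);v=A-B
print('shaft mid',((A+B)/2).round(1),'yaw',np.degrees(np.arctan2(v[1],v[0])).round(2),np.linalg.norm(v).round(1),'planned',(np.array(GS)-100*hd(-15)).round(1))
E1=plane(t,[(279,129.8),(300.6,136.1),(322.2,142.1)],255);v=E1[0]-E1[2]
print('eyes',E1.round(1).tolist(),'yaw',np.degrees(np.arctan2(v[1],v[0])).round(2),'seat from rail',(E1[1]-20*hd(-15)).round(1))
M,e=tri(t,(300.6,136.1),s,(358.7,146.0));print('mid eye tri',M.round(1),round(e,1),(M-20*hd(-15)).round(1))
for dx,up in((-25,26),(-10,18),(0,6),(0,-1)):
  P,Q=rel(GS,dx,up,45);q,c=ik(P,Q*R.from_euler('z',np.pi),[0,.5,2.1,3.7,.4,-.3]);print(P.round(1),q.round(2),c<1e-4)
E
```

```text
shaft mid [533.6 -20.9 177. ] yaw 76.5 175.9 planned [534.9 -19.9  97. ]
eyes [[666.0, 7.2, 255.0], [650.4, -51.0, 255.0], [635.7, -109.1, 255.0]] yaw 75.39 seat from rail [631.1 -45.8 255. ]
mid eye tri [650.8 -52.4 262.5] 4.0 [631.5 -47.2 262.5]
[496.   -9.5 238.3] [ 0.01  0.52  2.2   3.66  0.39 -0.3 ] True
[510.5 -13.4 230.3] [-0.    0.55  2.17  3.64  0.38 -0.29] True
[520.2 -16.  218.3] [-0.01  0.58  2.15  3.62  0.39 -0.27] True
[520.2 -16.  211.3] [-0.01  0.6   2.15  3.6   0.41 -0.25] True
```

Emit:
send_rows(
  commands=[
    {"translation": [0.04, -0.01, -0.03], "twist": [0, 0, 0]},
    {"translation": [0.12, -0.03, -0.09], "twist": [0, 0, 0]},
    {"translation": [0.21, -0.055, -0.16], "twist": [0, 0, 0]},
    {"translation": [0.3, -0.08, -0.225], "twist": [0, 0, 0]},
    {"translation": [0.39, -0.1, -0.29], "twist": [0, 0, 0]},
    {"translation": [0.48, -0.125, -0.36], "twist": [0, 0, 0]},
    {"translation": [0.57, -0.15, -0.43], "twist": [0, 0, 0]},
    {"translation": [0.64, -0.17, -0.48], "twist": [0, 0, 0]},
    {"translation": [0.69, -0.18, -0.52], "twist": [0, 0, 0]},
    {"translation": [0.72, -0.19, -0.54], "twist": [0, 0, 0]},
  ],
)

```text
t: 24.8
ee_pos: [496.3, -9.6, 238.2]
orientation: [-1.546, 2.017, -0.832]
ft_force: [-0.3, 0.7, -2.3]
width: 29.3
```

Emit:
send_rows(
  commands=[
    {"translation": [0.04, -0.01, -0.02], "twist": [0, 0, 0]},
    {"translation": [0.08, -0.02, -0.045], "twist": [0, 0, 0]},
    {"translation": [0.12, -0.03, -0.07], "twist": [0, 0, 0]},
    {"translation": [0.16, -0.042, -0.095], "twist": [0, 0, 0]},
    {"translation": [0.19, -0.05, -0.12], "twist": [0, 0, 0]},
    {"translation": [0.22, -0.058, -0.15], "twist": [0, 0, 0]},
    {"translation": [0.245, -0.065, -0.18], "twist": [0, 0, 0]},
    {"translation": [0.245, -0.065, -0.205], "twist": [0, 0, 0]},
    {"translation": [0.245, -0.065, -0.22], "twist": [0, 0, 0]},
    {"translation": [0.245, -0.065, -0.23], "twist": [0, 0, 0]},
  ],
)

```text
t: 25.8
ee_pos: [520.2, -15.9, 215.4]
orientation: [-1.547, 2.017, -0.831]
ft_force: [0.3, -0.2, -1.2]
width: 29.3
```

```bash
python3 - <<'E'
from k import *
p,r=load();save(p+[72+24.5,-19-6.5,-54-23],r);st()
t=grab('top');s=grab('side')
c=lambda i,x,y,w,h:cv2.resize(i[y:y+h,x:x+w],(400,400),interpolation=cv2.INTER_CUBIC)
cv2.imwrite('pics/pl.png',np.hstack([c(t['img'],250,110,100,100),c(s['img'],290,120,100,100)])[:,:,::-1])
E
```

```text
t 25.8 q [-0.01  0.59  2.15  3.62  0.4  -0.26] err [-0.2  0.1 -0.3] [ 0.01  0.18 -0.06] F [ 0.3 -0.2 -1.2] w 29.3
```

View pics/pl.png

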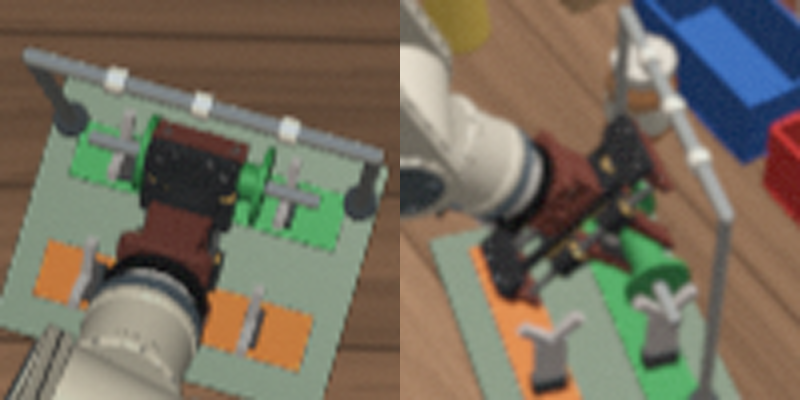

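The green shaft sits in both Vs' mouths, centred between the posts (top crop tips 92/320, posts 125/288). Creeping down.

Emit:
send_rows(
  commands=[
    {"translation": [0, 0, -0.005], "twist": [0, 0, 0]},
    {"translation": [0, 0, -0.01], "twist": [0, 0, 0]},
    {"translation": [0, 0, -0.015], "twist": [0, 0, 0]},
    {"translation": [0, 0, -0.02], "twist": [0, 0, 0]},
    {"translation": [0, 0, -0.024], "twist": [0, 0, 0]},
    {"translation": [0, 0, -0.028], "twist": [0, 0, 0]},
    {"translation": [0, 0, -0.032], "twist": [0, 0, 0]},
    {"translation": [0, 0, -0.035], "twist": [0, 0, 0]},
    {"translation": [0, 0, -0.035], "twist": [0, 0, 0]},
    {"translation": [0, 0, -0.035], "twist": [0, 0, 0]},
  ],
)

```text
t: 26.9
ee_pos: [520.2, -15.9, 213.6]
orientation: [-1.544, 2.014, -0.835]
ft_force: [-11.5, 3.4, 16.1]
width: 29.4
```

Emit:
send_rows(
  commands=[
    {"translation": [-0.004, 0.001, 0.004], "twist": [0, 0, 0]},
    {"translation": [-0.008, 0.002, 0.008], "twist": [0, 0, 0]},
    {"translation": [-0.012, 0.003, 0.008], "twist": [0, 0, 0]},
    {"translation": [-0.015, 0.004, 0.008], "twist": [0, 0, 0]},
    {"translation": [-0.015, 0.004, 0.006], "twist": [0, 0, 0]},
    {"translation": [-0.015, 0.004, 0.004], "twist": [0, 0, 0]},
    {"translation": [-0.015, 0.004, 0.002], "twist": [0, 0, 0]},
    {"translation": [-0.015, 0.004, 0], "twist": [0, 0, 0]},
    {"translation": [-0.015, 0.004, 0], "twist": [0, 0, 0]},
    {"translation": [-0.015, 0.004, 0], "twist": [0, 0, 0]},
  ],
)

```text
t: 27.9
ee_pos: [519.5, -15.7, 213.1]
orientation: [-1.544, 2.015, -0.835]
ft_force: [-2.9, -0.1, 10.5]
width: 29.4
```

Emit:
send_rows(
  commands=[
    {"translation": [0, 0, 0], "twist": [0, 0, 0]},
    {"translation": [0, 0, 0], "twist": [0, 0, 0]},
    {"translation": [0, 0, 0.005], "twist": [0, 0, 0]},
    {"translation": [0, 0, 0.01], "twist": [0, 0, 0]},
    {"translation": [0, 0, 0.01], "twist": [0, 0, 0]},
    {"translation": [0, 0, 0.01], "twist": [0, 0, 0]},
    {"translation": [0, 0, 0.01], "twist": [0, 0, 0]},
    {"translation": [0, 0, 0.01], "twist": [0, 0, 0]},
    {"translation": [0, 0, 0.01], "twist": [0, 0, 0]},
    {"translation": [0, 0, 0.01], "twist": [0, 0, 0]},
  ],
  grip=-1,
)

```text
t: 28.9
ee_pos: [518.9, -15.6, 213.2]
orientation: [-1.546, 2.017, -0.832]
ft_force: [-0.5, -0.8, 0.9]
width: 87.7
```

```bash
python3 - <<'E'
from k import *
p,r=load();save(p+[-1.5,.4,-2.5],r);st()
h=hd(-15);a=.7071*h-.7071*Z
p,r=load();q0=ctrl.get_obs()['qpos']
p1=p-130*a
print('retreat',(-130*a).round(1))
q1,c1=ik(p1,r,q0);print(q1.round(2),c1)
for sg in(1,-1):
  for back in(90,0):
    P,Q=grasp(O,2.1,sg,back)
    for g in([-.8,.5,2,1.2,.5,0],[-.8,.5,2,1.2,.5,-1.5]):
      u=ik(P,Q,g);print(sg,back,P.round(1),u[0].round(2),round(u[1],5))
for l in(10,20,25,45):
  for x in(0,np.pi):
    P,Q=rel(OS,0,0,l);Q=Q*R.from_euler('z',x)
    for g in([0,.5,2.1,-.5,.2,.5],[0,.5,2.1,3.7,.3,-.3]):
      u=ik(P,Q,g)
      if u[1]<1e-4:print('OS',l,x,u[0].round(2))
E
```

```text
t 28.9 q [-0.01  0.59  2.15  3.61  0.4  -0.25] err [ 0.  0. -0.] [ 0.01  0.15 -0.06] F [-0.5 -0.8  0.9] w 87.7
retreat [-88.8  23.8  91.9]
[ 0.06  0.29  2.31  3.95  0.31 -0.55] 1.2670827749392775e-24
1 90 [ 324.  -369.8  337.2] [-1.    0.31  2.07  0.95  0.65 -0.22] 0.0
1 90 [ 324.  -369.8  337.2] [-1.    0.31  2.07  0.95  0.65 -0.22] 0.0
1 0 [ 375.6 -367.9  263.5] [-0.91  0.49  2.04  1.17  0.53 -0.4 ] 0.0
1 0 [ 375.6 -367.9  263.5] [-0.91  0.49  2.04  1.17  0.53 -0.4 ] 0.0
-1 90 [ 324.  -369.8  337.2] [-1.02  0.33  2.12  1.27  0.62  2.54] 0.05786
-1 90 [ 324.  -369.8  337.2] [-0.88  0.27  2.05  0.32  0.51 -2.54] 0.27906
-1 0 [ 375.6 -367.9  263.5] [-0.92  0.5   2.07  1.35  0.52  2.54] 0.01167
-1 0 [ 375.6 -367.9  263.5] [-0.8   0.45  2.02  0.33  0.35 -2.54] 0.26829
OS 10 0 [-0.04  0.47  2.02 -0.08  0.48  0.29]
OS 20 0 [-0.01  0.45  2.13 -0.35  0.25  0.58]
OS 20 3.141592653589793 [-0.01  0.45  2.13 -0.38  0.24 -2.54]
OS 25 0 [-0.    0.45  2.18 -0.86  0.15  1.09]
OS 25 3.141592653589793 [-0.    0.45  2.18 -0.86  0.15 -2.05]
OS 45 3.141592653589793 [ 0.06  0.55  2.34  3.58  0.56 -0.15]
```

```bash
python3 - <<'E'
from k import *
p,r=load();save(p+[-89,24,92],r);q0=ctrl.get_obs()['qpos']
q1,_=ik(load()[0],r,q0)
P,Q=grasp(O,2.1,1,90);q2,_=ik(P,Q,[-1,.31,2.07,.95,.65,-.22])
p,r=path([q1,[-.45,.2,2.2,2.4,.55,-.4],q2],[3,3]);save(p,r);print((P-p).round(1),(Q*r.inv()).magnitude())
E
```

```text
T [0.31, -0.62, 0.38] W [-0.56, -0.27, 0.42]  C [593.0, -87.0, 253.0] ends [586.0, -174.0, 276.0] [599.0, 0.0, 231.0]
T [0.13, -0.57, 0.36] W [-0.57, -0.18, 0.44]  C [620.0, -136.0, 310.0] ends [628.0, -212.0, 357.0] [611.0, -59.0, 264.0]
T [-0.06, -0.52, 0.28] W [-0.58, -0.05, 0.46]  C [619.0, -172.0, 347.0] ends [642.0, -229.0, 413.0] [596.0, -115.0, 281.0]
T [-0.23, -0.68, -0.18] W [-0.44, 0.27, 0.33]  C [588.0, -231.0, 310.0] ends [627.0, -267.0, 382.0] [548.0, -195.0, 238.0]
T [-0.48, -0.7, -0.25] W [-0.36, 0.39, 0.32]  C [521.0, -296.0, 259.0] ends [579.0, -312.0, 326.0] [463.0, -281.0, 191.0]
T [-0.73, -0.69, -0.27] W [-0.28, 0.5, 0.29]  C [417.0, -366.0, 204.0] ends [491.0, -364.0, 255.0] [344.0, -369.0, 152.0]
[ 0.1 -0.2  0. ] 0.0016442262929378666
```

Emit:
send_rows(
  commands=[
    {"translation": [-0.03, 0.008, 0.03], "twist": [0, 0, 0]},
    {"translation": [-0.09, 0.024, 0.092], "twist": [0, 0, 0]},
    {"translation": [-0.18, 0.048, 0.184], "twist": [0, 0, 0]},
    {"translation": [-0.28, 0.075, 0.29], "twist": [0, 0, 0]},
    {"translation": [-0.38, 0.1, 0.39], "twist": [0, 0, 0]},
    {"translation": [-0.48, 0.13, 0.5], "twist": [0, 0, 0]},
    {"translation": [-0.59, 0.16, 0.61], "twist": [0, 0, 0]},
    {"translation": [-0.7, 0.19, 0.72], "twist": [0, 0, 0]},
    {"translation": [-0.8, 0.215, 0.82], "twist": [0, 0, 0]},
    {"translation": [-0.89, 0.24, 0.92], "twist": [0, 0, 0]},
  ],
)

```text
t: 29.9
ee_pos: [428.5, 8.7, 306.1]
orientation: [-1.546, 2.017, -0.831]
ft_force: [-0.7, 0.2, 0.4]
width: 87.5
```

```bash
cat > rp.py <<'E'
from k import *
RA=np.array([651,-51,255.])-120*hd(75);RB=np.array([651,-51,255.])+120*hd(75)
def dseg(p,a,b):
    u=np.clip((p-a)@(b-a)/((b-a)@(b-a)),0,1);return np.linalg.norm(p-a-u*(b-a))
def clr(q):
    P,r=fk(q);pts=[P+r.apply([x,y,z]) for x,y,z in [(0,58,182),(0,-58,182),(37,89,102),(37,-89,102),(-37,89,102),(-37,-89,102),(37,89,40),(-37,89,40),(37,-89,40),(-37,-89,40)]]
    d=min(dseg(p,a,b) for p in pts for a,b in((RA,RB),(RA,RA*[1,1,0]),(RB,RB*[1,1,0])));return round(d),round(min(p[2] for p in pts[:2])),round(min(p[2] for p in pts))
E
python3 - <<'E'
from rp import *
o=ctrl.get_obs();q1=o['qpos'];save(np.array([428.6,8.5,305.9]),load()[1]) if 0 else None
P,Q=grasp(O,2.1,1,90);q2,_=ik(P,Q,[-1,.31,2.07,.95,.65,-.22])
for m in([-.45,.2,2.2,2.4,.55,-.4],[-.45,0,2.35,2.4,.5,-.4],[-.45,-.1,2.45,2.4,.5,-.4],[-.6,-.1,2.5,2.4,.45,-.4]):
  m=np.array(m);print(m,[clr(q1+(m-q1)*f) for f in np.linspace(0,1,5)],[clr(m+(q2-m)*f) for f in np.linspace(0,1,5)])
E
```

```text
[-0.45  0.2   2.2   2.4   0.55 -0.4 ] [(72, 136, 136), (22, 181, 181), (40, 230, 229), (25, 274, 262), (73, 307, 292)] [(73, 307, 292), (81, 289, 283), (64, 260, 260), (137, 225, 225), (239, 188, 188)]
[-0.45  0.    2.35  2.4   0.5  -0.4 ] [(72, 136, 136), (45, 190, 190), (77, 246, 246), (81, 297, 285), (117, 335, 319)] [(117, 335, 319), (117, 315, 309), (88, 282, 282), (140, 237, 237), (239, 188, 188)]
[-0.45 -0.1   2.45  2.4   0.5  -0.4 ] [(72, 136, 136), (57, 193, 193), (103, 250, 249), (118, 298, 286), (154, 332, 316)] [(154, 332, 316), (136, 317, 311), (106, 285, 285), (143, 241, 241), (239, 188, 188)]
[-0.6  -0.1   2.5   2.4   0.45 -0.4 ] [(72, 136, 136), (59, 186, 186), (96, 232, 232), (137, 269, 264), (175, 293, 286)] [(175, 293, 286), (141, 291, 290), (128, 270, 270), (163, 234, 234), (239, 188, 188)]
```

```bash
python3 - <<'E'
from rp import *
o=ctrl.get_obs();save(o['ee_pos'],R.from_rotvec(o['orientation']))
P,Q=grasp(O,2.1,1,90);q2,_=ik(P,Q,[-1,.31,2.07,.95,.65,-.22])
p,r=path([o['qpos'],[-.45,-.1,2.45,2.4,.5,-.4],q2],[3,3]);save(p,r);print((P-p).round(1),(Q*r.inv()).magnitude())
E
```

```text
T [-0.16, -0.56, 0.53] W [-0.55, -0.28, 0.43]  C [545.0, -79.0, 269.0] ends [539.0, -166.0, 291.0] [551.0, 8.0, 247.0]
T [-0.33, -0.37, 0.44] W [-0.6, -0.18, 0.42]  C [525.0, -111.0, 335.0] ends [533.0, -187.0, 382.0] [517.0, -34.0, 288.0]
T [-0.45, -0.18, 0.27] W [-0.62, -0.03, 0.43]  C [485.0, -117.0, 370.0] ends [507.0, -172.0, 438.0] [464.0, -62.0, 303.0]
T [0.32, -0.74, -0.16] W [-0.44, 0.28, 0.32]  C [509.0, -182.0, 336.0] ends [548.0, -217.0, 409.0] [471.0, -148.0, 262.0]
T [-0.02, -0.92, -0.33] W [-0.34, 0.41, 0.33]  C [489.0, -268.0, 276.0] ends [546.0, -282.0, 344.0] [431.0, -253.0, 208.0]
T [-0.4, -1.01, -0.44] W [-0.23, 0.51, 0.3] !! C [418.0, -366.0, 204.0] ends [492.0, -364.0, 255.0] [344.0, -369.0, 152.0]
[-0.5 -0.5  0.1] 0.0028168619438712827
```

Emit:
send_rows(
  commands=[
    {"translation": [-0.016, -0.056, 0.053], "twist": [-0.055, -0.028, 0.043]},
    {"translation": [-0.032, -0.112, 0.106], "twist": [-0.11, -0.056, 0.086]},
    {"translation": [-0.048, -0.168, 0.159], "twist": [-0.165, -0.084, 0.129]},
    {"translation": [-0.064, -0.224, 0.212], "twist": [-0.22, -0.112, 0.172]},
    {"translation": [-0.08, -0.28, 0.265], "twist": [-0.275, -0.14, 0.215]},
    {"translation": [-0.096, -0.336, 0.318], "twist": [-0.33, -0.168, 0.258]},
    {"translation": [-0.112, -0.392, 0.371], "twist": [-0.385, -0.196, 0.301]},
    {"translation": [-0.128, -0.448, 0.424], "twist": [-0.44, -0.224, 0.344]},
    {"translation": [-0.144, -0.504, 0.477], "twist": [-0.495, -0.252, 0.387]},
    {"translation": [-0.16, -0.56, 0.53], "twist": [-0.55, -0.28, 0.43]},
  ],
)

```text
t: 30.9
ee_pos: [412.9, -47.5, 358.9]
orientation: [-1.762, 1.654, -1.132]
ft_force: [0.5, 0.4, -1.1]
width: 88.2
```

Emit:
send_rows(
  commands=[
    {"translation": [-0.033, -0.037, 0.044], "twist": [-0.06, -0.018, 0.042]},
    {"translation": [-0.066, -0.074, 0.088], "twist": [-0.12, -0.036, 0.084]},
    {"translation": [-0.099, -0.111, 0.132], "twist": [-0.18, -0.054, 0.126]},
    {"translation": [-0.132, -0.148, 0.176], "twist": [-0.24, -0.072, 0.168]},
    {"translation": [-0.165, -0.185, 0.22], "twist": [-0.3, -0.09, 0.21]},
    {"translation": [-0.198, -0.222, 0.264], "twist": [-0.36, -0.108, 0.252]},
    {"translation": [-0.231, -0.259, 0.308], "twist": [-0.42, -0.126, 0.294]},
    {"translation": [-0.264, -0.296, 0.352], "twist": [-0.48, -0.144, 0.336]},
    {"translation": [-0.297, -0.333, 0.396], "twist": [-0.54, -0.162, 0.378]},
    {"translation": [-0.33, -0.37, 0.44], "twist": [-0.6, -0.18, 0.42]},
  ],
)

```text
t: 31.9
ee_pos: [379.7, -84.3, 402.6]
orientation: [-1.98, 1.263, -1.393]
ft_force: [-0.1, -0.1, 0.1]
width: 87.7
```

Emit:
send_rows(
  commands=[
    {"translation": [-0.045, -0.018, 0.027], "twist": [-0.062, -0.003, 0.043]},
    {"translation": [-0.09, -0.036, 0.054], "twist": [-0.124, -0.006, 0.086]},
    {"translation": [-0.135, -0.054, 0.081], "twist": [-0.186, -0.009, 0.129]},
    {"translation": [-0.18, -0.072, 0.108], "twist": [-0.248, -0.012, 0.172]},
    {"translation": [-0.225, -0.09, 0.135], "twist": [-0.31, -0.015, 0.215]},
    {"translation": [-0.27, -0.108, 0.162], "twist": [-0.372, -0.018, 0.258]},
    {"translation": [-0.315, -0.126, 0.189], "twist": [-0.434, -0.021, 0.301]},
    {"translation": [-0.36, -0.144, 0.216], "twist": [-0.496, -0.024, 0.344]},
    {"translation": [-0.405, -0.162, 0.243], "twist": [-0.558, -0.027, 0.387]},
    {"translation": [-0.45, -0.18, 0.27], "twist": [-0.62, -0.03, 0.43]},
  ],
)

```text
t: 32.9
ee_pos: [334.7, -102.1, 429.5]
orientation: [-2.225, 0.836, -1.565]
ft_force: [-0.6, 0.0, -0.1]
width: 87.8
```

Emit:
send_rows(
  commands=[
    {"translation": [0.032, -0.074, -0.016], "twist": [-0.044, 0.028, 0.032]},
    {"translation": [0.064, -0.148, -0.032], "twist": [-0.088, 0.056, 0.064]},
    {"translation": [0.096, -0.222, -0.048], "twist": [-0.132, 0.084, 0.096]},
    {"translation": [0.128, -0.296, -0.064], "twist": [-0.176, 0.112, 0.128]},
    {"translation": [0.16, -0.37, -0.08], "twist": [-0.22, 0.14, 0.16]},
    {"translation": [0.192, -0.444, -0.096], "twist": [-0.264, 0.168, 0.192]},
    {"translation": [0.224, -0.518, -0.112], "twist": [-0.308, 0.196, 0.224]},
    {"translation": [0.256, -0.592, -0.128], "twist": [-0.352, 0.224, 0.256]},
    {"translation": [0.288, -0.666, -0.144], "twist": [-0.396, 0.252, 0.288]},
    {"translation": [0.32, -0.74, -0.16], "twist": [-0.44, 0.28, 0.32]},
  ],
)

```text
t: 33.9
ee_pos: [367.2, -176.2, 413.4]
orientation: [-2.512, 0.527, -1.502]
ft_force: [-0.0, -0.4, 0.7]
width: 87.7
```

Emit:
send_rows(
  commands=[
    {"translation": [-0.002, -0.092, -0.033], "twist": [-0.034, 0.041, 0.033]},
    {"translation": [-0.004, -0.184, -0.066], "twist": [-0.068, 0.082, 0.066]},
    {"translation": [-0.006, -0.276, -0.099], "twist": [-0.102, 0.123, 0.099]},
    {"translation": [-0.008, -0.368, -0.132], "twist": [-0.136, 0.164, 0.132]},
    {"translation": [-0.01, -0.46, -0.165], "twist": [-0.17, 0.205, 0.165]},
    {"translation": [-0.012, -0.552, -0.198], "twist": [-0.204, 0.246, 0.198]},
    {"translation": [-0.014, -0.644, -0.231], "twist": [-0.238, 0.287, 0.231]},
    {"translation": [-0.016, -0.736, -0.264], "twist": [-0.272, 0.328, 0.264]},
    {"translation": [-0.018, -0.828, -0.297], "twist": [-0.306, 0.369, 0.297]},
    {"translation": [-0.02, -0.92, -0.33], "twist": [-0.34, 0.41, 0.33]},
  ],
)

```text
t: 34.9
ee_pos: [365.3, -268.1, 380.5]
orientation: [-2.78, 0.219, -1.289]
ft_force: [0.6, 0.4, 1.1]
width: 87.7
```

Emit:
send_rows(
  commands=[
    {"translation": [-0.04, -0.1, -0.044], "twist": [-0.023, 0.051, 0.03]},
    {"translation": [-0.08, -0.2, -0.088], "twist": [-0.046, 0.102, 0.06]},
    {"translation": [-0.12, -0.3, -0.132], "twist": [-0.069, 0.153, 0.09]},
    {"translation": [-0.16, -0.4, -0.176], "twist": [-0.092, 0.204, 0.12]},
    {"translation": [-0.2, -0.5, -0.22], "twist": [-0.115, 0.255, 0.15]},
    {"translation": [-0.24, -0.6, -0.264], "twist": [-0.138, 0.306, 0.18]},
    {"translation": [-0.28, -0.7, -0.308], "twist": [-0.161, 0.357, 0.21]},
    {"translation": [-0.32, -0.8, -0.352], "twist": [-0.184, 0.408, 0.24]},
    {"translation": [-0.36, -0.9, -0.396], "twist": [-0.207, 0.459, 0.27]},
    {"translation": [-0.4, -1.0, -0.44], "twist": [-0.23, 0.51, 0.3]},
  ],
)

```text
t: 35.9
ee_pos: [325.4, -368.1, 336.6]
orientation: [-2.986, -0.052, -0.941]
ft_force: [0.1, 0.7, 0.9]
width: 87.8
```

```bash
python3 - <<'E'
from k import *
o=ctrl.get_obs();st();save(o['ee_pos'],R.from_rotvec(o['orientation']))
t=grab('top');s=grab('side')
c=lambda i,x,y,w,h:cv2.resize(i[y:y+h,x:x+w],(400,400),interpolation=cv2.INTER_CUBIC)
cv2.imwrite('pics/og.png',np.vstack([np.hstack([c(t['img'],370,170,90,90),c(s['img'],310,210,110,110)]),np.hstack([c(t['img'],250,110,100,100)[:200],c(s['img'],290,120,100,100)[100:300]])])[:,:,::-1])
for ang in(2.1,):
  P,Q=grasp(O,ang,1,0);plan([(P,Q,1)])
E
```

```text
t 35.9 q [-1.    0.31  2.08  0.96  0.65 -0.22] err [ 0.9  1.3 -0.5] [-0.08 -0.01  0.05] F [0.1 0.7 0.9] w 87.8
T [0.5, 0.0, -0.73] W [0.0, -0.0, 0.0] 
end [ 375.4 -368.1  263.6]
```

View pics/og.png

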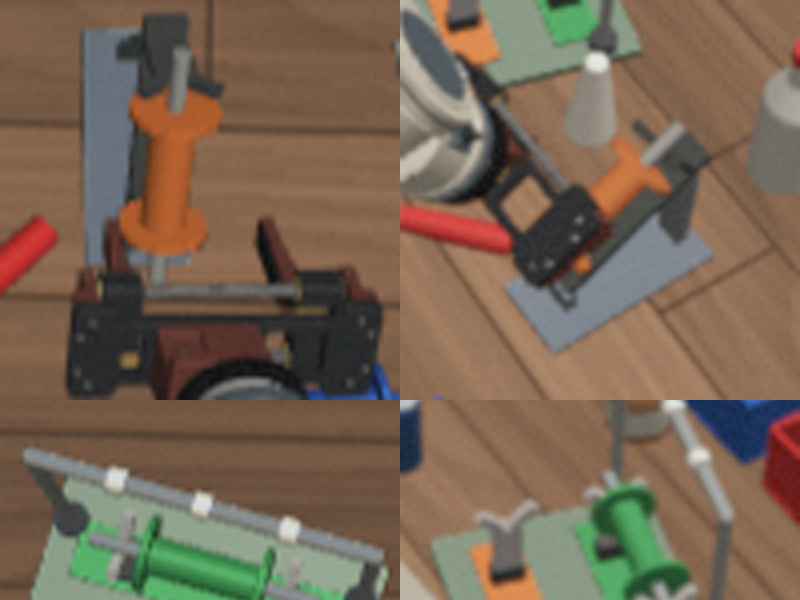

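Green spool rests in both green Vs, midway. Orange fingers straddle the orange spool's line (fingertips at crop 118 and 267, spool axis ~165–180, parallax included). Moving in and gripping.

Emit:
send_rows(
  commands=[
    {"translation": [0.05, 0, -0.07], "twist": [0, 0, 0]},
    {"translation": [0.11, 0, -0.16], "twist": [0, 0, 0]},
    {"translation": [0.17, 0, -0.25], "twist": [0, 0, 0]},
    {"translation": [0.23, 0, -0.34], "twist": [0, 0, 0]},
    {"translation": [0.29, 0, -0.43], "twist": [0, 0, 0]},
    {"translation": [0.35, 0, -0.52], "twist": [0, 0, 0]},
    {"translation": [0.4, 0, -0.59], "twist": [0, 0, 0]},
    {"translation": [0.45, 0, -0.66], "twist": [0, 0, 0]},
    {"translation": [0.49, 0, -0.71], "twist": [0, 0, 0]},
    {"translation": [0.5, 0, -0.73], "twist": [0, 0, 0]},
  ],
)

```text
t: 37.0
ee_pos: [376.3, -368.5, 262.6]
orientation: [-2.985, -0.05, -0.941]
ft_force: [-0.2, -0.1, 0.6]
width: 87.9
```

Emit:
send_rows(
  commands=[
    {"translation": [0, 0, 0], "twist": [0, 0, 0]},
    {"translation": [0, 0, 0], "twist": [0, 0, 0]},
    {"translation": [0, 0, 0], "twist": [0, 0, 0]},
    {"translation": [0, 0, 0], "twist": [0, 0, 0]},
    {"translation": [0, 0, 0], "twist": [0, 0, 0]},
    {"translation": [0, 0, 0], "twist": [0, 0, 0]},
    {"translation": [0, 0, 0], "twist": [0, 0, 0]},
    {"translation": [0, 0, 0], "twist": [0, 0, 0]},
    {"translation": [0, 0, 0], "twist": [0, 0, 0]},
    {"translation": [0, 0, 0], "twist": [0, 0, 0]},
  ],
  grip=1,
)

```text
t: 38.0
ee_pos: [375.7, -367.0, 262.8]
orientation: [-2.981, -0.053, -0.94]
ft_force: [-1.4, 6.5, 2.1]
width: 29.5
```

Emit:
send_rows(
  commands=[
    {"translation": [-0.03, 0, 0.04], "twist": [0, 0, 0]},
    {"translation": [-0.08, 0, 0.11], "twist": [0, 0, 0]},
    {"translation": [-0.14, 0, 0.2], "twist": [0, 0, 0]},
    {"translation": [-0.2, 0, 0.29], "twist": [0, 0, 0]},
    {"translation": [-0.26, 0, 0.38], "twist": [0, 0, 0]},
    {"translation": [-0.33, 0, 0.48], "twist": [0, 0, 0]},
    {"translation": [-0.4, 0, 0.58], "twist": [0, 0, 0]},
    {"translation": [-0.47, 0, 0.68], "twist": [0, 0, 0]},
    {"translation": [-0.53, 0, 0.76], "twist": [0, 0, 0]},
    {"translation": [-0.57, 0, 0.82], "twist": [0, 0, 0]},
  ],
)

```text
t: 39.0
ee_pos: [318.3, -368.7, 346.1]
orientation: [-2.986, -0.05, -0.942]
ft_force: [-0.1, 0.3, -2.9]
width: 29.6
```

```bash
python3 - <<'E'
from rp import *
o=ctrl.get_obs();save(o['ee_pos'],R.from_rotvec(o['orientation']));st()
for l in(8,12):
  P,Q=rel(OS,0,70,l);qw,c=ik(P,Q,[0,.3,2.1,-.1,.5,.3]);print(l,qw.round(2),c)
  p,r=load()
  if l==12:
    print([clr(o['qpos']+(qw-o['qpos'])*f) for f in np.linspace(0,1,5)])
    p,r=path([o['qpos'],qw],[5]);save(p,r);print((P-p).round(1))
E
```

```text
t 39.0 q [-1.01  0.29  2.08  0.94  0.67 -0.2 ] err [0. 0. 0.] [-0. -0. -0.] F [-0.1  0.3 -2.9] w 29.6
8 [-0.04  0.35  1.97 -0.05  0.69  0.25] 2.068728784190181e-26
12 [-0.03  0.33  2.01 -0.08  0.6   0.29] 2.799749050577612e-30
[(244, 197, 197), (181, 171, 171), (100, 151, 151), (38, 140, 140), (47, 136, 136)]
T [0.57, 0.61, -0.08] W [-0.1, 0.23, 0.5]  C [450.0, -290.0, 194.0] ends [526.0, -267.0, 237.0] [374.0, -314.0, 152.0]
T [0.47, 0.67, -0.06] W [-0.17, 0.2, 0.49]  C [478.0, -220.0, 180.0] ends [549.0, -175.0, 212.0] [407.0, -265.0, 148.0]
T [0.36, 0.72, -0.04] W [-0.22, 0.14, 0.48]  C [498.0, -154.0, 171.0] ends [558.0, -90.0, 192.0] [439.0, -217.0, 149.0]
T [0.27, 0.76, -0.02] W [-0.25, 0.07, 0.48]  C [518.0, -89.0, 166.0] ends [561.0, -11.0, 177.0] [474.0, -167.0, 156.0]
T [0.17, 0.81, 0.0] W [-0.26, 0.0, 0.48]  C [535.0, -21.0, 167.0] ends [558.0, 66.0, 167.0] [512.0, -108.0, 167.0]
[-0.1  0.4  0.3]
```

Emit:
send_rows(
  commands=[
    {"translation": [0.057, 0.061, -0.008], "twist": [-0.01, 0.023, 0.05]},
    {"translation": [0.114, 0.122, -0.016], "twist": [-0.02, 0.046, 0.1]},
    {"translation": [0.171, 0.183, -0.024], "twist": [-0.03, 0.069, 0.15]},
    {"translation": [0.228, 0.244, -0.032], "twist": [-0.04, 0.092, 0.2]},
    {"translation": [0.285, 0.305, -0.04], "twist": [-0.05, 0.115, 0.25]},
    {"translation": [0.342, 0.366, -0.048], "twist": [-0.06, 0.138, 0.3]},
    {"translation": [0.399, 0.427, -0.056], "twist": [-0.07, 0.161, 0.35]},
    {"translation": [0.456, 0.488, -0.064], "twist": [-0.08, 0.184, 0.4]},
    {"translation": [0.513, 0.549, -0.072], "twist": [-0.09, 0.207, 0.45]},
    {"translation": [0.57, 0.61, -0.08], "twist": [-0.1, 0.23, 0.5]},
  ],
)

```text
t: 40.0
ee_pos: [376.4, -307.1, 337.1]
orientation: [-2.977, -0.443, -0.749]
ft_force: [1.2, 0.8, -2.9]
width: 29.3
```

Emit:
send_rows(
  commands=[
    {"translation": [0.047, 0.067, -0.006], "twist": [-0.017, 0.02, 0.049]},
    {"translation": [0.094, 0.134, -0.012], "twist": [-0.034, 0.04, 0.098]},
    {"translation": [0.141, 0.201, -0.018], "twist": [-0.051, 0.06, 0.147]},
    {"translation": [0.188, 0.268, -0.024], "twist": [-0.068, 0.08, 0.196]},
    {"translation": [0.235, 0.335, -0.03], "twist": [-0.085, 0.1, 0.245]},
    {"translation": [0.282, 0.402, -0.036], "twist": [-0.102, 0.12, 0.294]},
    {"translation": [0.329, 0.469, -0.042], "twist": [-0.119, 0.14, 0.343]},
    {"translation": [0.376, 0.536, -0.048], "twist": [-0.136, 0.16, 0.392]},
    {"translation": [0.423, 0.603, -0.054], "twist": [-0.153, 0.18, 0.441]},
    {"translation": [0.47, 0.67, -0.06], "twist": [-0.17, 0.2, 0.49]},
  ],
)

```text
t: 41.0
ee_pos: [423.3, -240.0, 331.1]
orientation: [-2.942, -0.834, -0.569]
ft_force: [-1.7, 0.3, -2.2]
width: 28.9
```

Emit:
send_rows(
  commands=[
    {"translation": [0.036, 0.072, -0.004], "twist": [-0.022, 0.014, 0.048]},
    {"translation": [0.072, 0.144, -0.008], "twist": [-0.044, 0.028, 0.096]},
    {"translation": [0.108, 0.216, -0.012], "twist": [-0.066, 0.042, 0.144]},
    {"translation": [0.144, 0.288, -0.016], "twist": [-0.088, 0.056, 0.192]},
    {"translation": [0.18, 0.36, -0.02], "twist": [-0.11, 0.07, 0.24]},
    {"translation": [0.216, 0.432, -0.024], "twist": [-0.132, 0.084, 0.288]},
    {"translation": [0.252, 0.504, -0.028], "twist": [-0.154, 0.098, 0.336]},
    {"translation": [0.288, 0.576, -0.032], "twist": [-0.176, 0.112, 0.384]},
    {"translation": [0.324, 0.648, -0.036], "twist": [-0.198, 0.126, 0.432]},
    {"translation": [0.36, 0.72, -0.04], "twist": [-0.22, 0.14, 0.48]},
  ],
)

```text
t: 42.0
ee_pos: [459.2, -168.0, 327.1]
orientation: [2.856, 1.215, 0.412]
ft_force: [0.1, -0.1, -1.8]
width: 29.3
```

Emit:
send_rows(
  commands=[
    {"translation": [0.027, 0.076, -0.002], "twist": [-0.025, 0.007, 0.048]},
    {"translation": [0.054, 0.152, -0.004], "twist": [-0.05, 0.014, 0.096]},
    {"translation": [0.081, 0.228, -0.006], "twist": [-0.075, 0.021, 0.144]},
    {"translation": [0.108, 0.304, -0.008], "twist": [-0.1, 0.028, 0.192]},
    {"translation": [0.135, 0.38, -0.01], "twist": [-0.125, 0.035, 0.24]},
    {"translation": [0.162, 0.456, -0.012], "twist": [-0.15, 0.042, 0.288]},
    {"translation": [0.189, 0.532, -0.014], "twist": [-0.175, 0.049, 0.336]},
    {"translation": [0.216, 0.608, -0.016], "twist": [-0.2, 0.056, 0.384]},
    {"translation": [0.243, 0.684, -0.018], "twist": [-0.225, 0.063, 0.432]},
    {"translation": [0.27, 0.76, -0.02], "twist": [-0.25, 0.07, 0.48]},
  ],
)

```text
t: 43.0
ee_pos: [486.1, -92.0, 325.2]
orientation: [2.633, 1.538, 0.279]
ft_force: [0.9, -0.2, -2.4]
width: 29.4
```

Emit:
send_rows(
  commands=[
    {"translation": [0.017, 0.081, 0], "twist": [-0.026, 0, 0.048]},
    {"translation": [0.034, 0.162, 0], "twist": [-0.052, 0, 0.096]},
    {"translation": [0.051, 0.243, 0], "twist": [-0.078, 0, 0.144]},
    {"translation": [0.068, 0.324, 0], "twist": [-0.104, 0, 0.192]},
    {"translation": [0.085, 0.405, 0], "twist": [-0.13, 0, 0.24]},
    {"translation": [0.102, 0.486, 0], "twist": [-0.156, 0, 0.288]},
    {"translation": [0.119, 0.567, 0], "twist": [-0.182, 0, 0.336]},
    {"translation": [0.136, 0.648, 0], "twist": [-0.208, 0, 0.384]},
    {"translation": [0.153, 0.729, 0], "twist": [-0.234, 0, 0.432]},
    {"translation": [0.17, 0.81, 0], "twist": [-0.26, 0, 0.48]},
  ],
)

```text
t: 44.0
ee_pos: [503.1, -10.9, 325.2]
orientation: [2.353, 1.808, 0.187]
ft_force: [-0.2, -0.2, -1.7]
width: 29.3
```

```bash
python3 - <<'E'
from k import *
st();o=ctrl.get_obs();M=R.from_rotvec(o['orientation']).as_matrix()
C=o['ee_pos']+163*M[:,2];v=C-OS;b=hd(-15);y=hd(75)
print('rel seat x,y,z',(v@b).round(1),(v@y).round(1),v[2].round(1),'yaw',np.degrees(np.arctan2(M[1,0],M[0,0])).round(2),'level',np.degrees(np.arcsin(M[2,0])).round(2))
t=grab('top');s=grab('side')
c=lambda i,x,y,w,h:cv2.resize(i[y:y+h,x:x+w],(400,400),interpolation=cv2.INTER_CUBIC)
cv2.imwrite('pics/ow.png',np.hstack([c(t['img'],240,120,110,110),c(s['img'],280,130,110,110)])[:,:,::-1])
E
```

```text
t 44.0 q [-0.03  0.33  2.01 -0.09  0.59  0.3 ] err [ 0.7  0.8 -0.9] [-0.07  0.04  0.1 ] F [-0.2 -0.2 -1.7] w 29.3
rel seat x,y,z 0.8 0.1 68.8 yaw 75.06 level -0.18
```

View pics/ow.png

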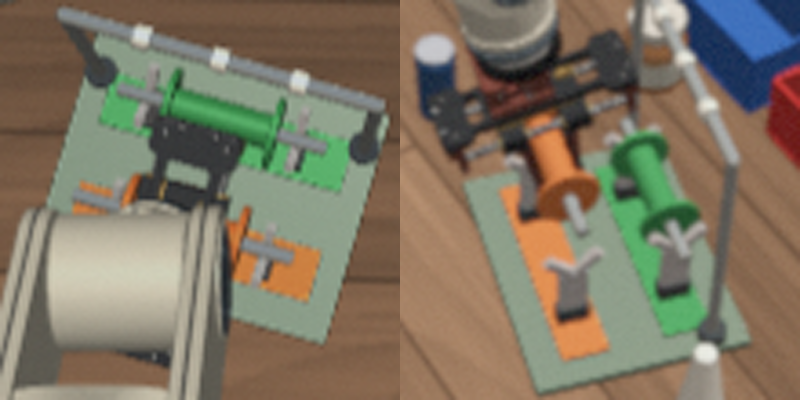

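Orange spool is over the orange saddle, parallel (tips about (260.6,172.3), (320.6,191.0) in top); green still seated. Quick numeric check of the midpoint, then lowering.

```bash
python3 - <<'E'
from k import *
t=grab('top')
A,B=plane(t,[(260.6,172.3),(320.6,191.0)],166);v=A-B;m=(A+B)/2-OS
print('mid rel seat',(m@hd(-15)).round(1),(m@hd(75)).round(1),'yaw',np.degrees(np.arctan2(v[1],v[0])).round(2),np.linalg.norm(v).round(1))
# green tips (crop px 120,90 / 325,147)
A,B=plane(t,[(240+118*.275,120+90*.275),(240+326*.275,120+148*.275)],97);v=A-B;m=(A+B)/2-GS
print('green rel',(m@hd(-15)).round(1),(m@hd(75)).round(1),np.degrees(np.arctan2(v[1],v[0])).round(2),np.linalg.norm(v).round(1))
E
```

```text
mid rel seat 0.5 -1.5 yaw 74.03 179.6
green rel -2.3 -0.9 75.72 179.2
```

Emit:
send_rows(
  commands=[
    {"translation": [0, 0, -0.02], "twist": [0, 0, 0]},
    {"translation": [-0.005, 0, -0.07], "twist": [0, 0, 0]},
    {"translation": [-0.01, 0.0, -0.13], "twist": [0, 0, 0]},
    {"translation": [-0.015, 0.0, -0.19], "twist": [0, 0, 0]},
    {"translation": [-0.02, 0.0, -0.25], "twist": [0, 0, 0]},
    {"translation": [-0.02, 0.0, -0.31], "twist": [0, 0, 0]},
    {"translation": [-0.02, 0.0, -0.36], "twist": [0, 0, 0]},
    {"translation": [-0.02, 0.0, -0.4], "twist": [0, 0, 0]},
    {"translation": [-0.02, 0.0, -0.43], "twist": [0, 0, 0]},
    {"translation": [-0.02, 0.0, -0.45], "twist": [0, 0, 0]},
  ],
)

```text
t: 45.15
ee_pos: [500.9, -11.6, 279.9]
orientation: [2.355, 1.806, 0.187]
ft_force: [0.0, 1.0, -2.4]
width: 29.7
```

Emit:
send_rows(
  commands=[
    {"translation": [0, 0, -0.03], "twist": [0, 0, 0]},
    {"translation": [0, 0, -0.06], "twist": [0, 0, 0]},
    {"translation": [0, 0, -0.09], "twist": [0, 0, 0]},
    {"translation": [0, 0, -0.12], "twist": [0, 0, 0]},
    {"translation": [0, 0, -0.145], "twist": [0, 0, 0]},
    {"translation": [0, 0, -0.165], "twist": [0, 0, 0]},
    {"translation": [0, 0, -0.18], "twist": [0, 0, 0]},
    {"translation": [0, 0, -0.19], "twist": [0, 0, 0]},
    {"translation": [0, 0, -0.2], "twist": [0, 0, 0]},
    {"translation": [0, 0, -0.205], "twist": [0, 0, 0]},
  ],
)

```text
t: 46.15
ee_pos: [500.9, -11.6, 259.6]
orientation: [2.355, 1.806, 0.188]
ft_force: [0.0, -0.9, -2.9]
width: 29.7
```

Emit:
send_rows(
  commands=[
    {"translation": [0, 0, -0.004], "twist": [0, 0, 0]},
    {"translation": [0, 0, -0.008], "twist": [0, 0, 0]},
    {"translation": [0, 0, -0.012], "twist": [0, 0, 0]},
    {"translation": [0, 0, -0.016], "twist": [0, 0, 0]},
    {"translation": [0, 0, -0.02], "twist": [0, 0, 0]},
    {"translation": [0, 0, -0.024], "twist": [0, 0, 0]},
    {"translation": [0, 0, -0.028], "twist": [0, 0, 0]},
    {"translation": [0, 0, -0.03], "twist": [0, 0, 0]},
    {"translation": [0, 0, -0.03], "twist": [0, 0, 0]},
    {"translation": [0, 0, -0.03], "twist": [0, 0, 0]},
  ],
)

```text
t: 47.15
ee_pos: [501.5, -11.6, 257.1]
orientation: [2.354, 1.805, 0.19]
ft_force: [2.6, -1.4, 3.6]
width: 29.1
```

Emit:
send_rows(
  commands=[
    {"translation": [0.003, -0.001, 0], "twist": [0, 0, 0]},
    {"translation": [0.006, -0.002, 0], "twist": [0, 0, 0]},
    {"translation": [0.008, -0.002, -0.002], "twist": [0, 0, 0]},
    {"translation": [0.008, -0.002, -0.004], "twist": [0, 0, 0]},
    {"translation": [0.008, -0.002, -0.006], "twist": [0, 0, 0]},
    {"translation": [0.008, -0.002, -0.008], "twist": [0, 0, 0]},
    {"translation": [0.008, -0.002, -0.01], "twist": [0, 0, 0]},
    {"translation": [0.008, -0.002, -0.012], "twist": [0, 0, 0]},
    {"translation": [0.008, -0.002, -0.012], "twist": [0, 0, 0]},
    {"translation": [0.008, -0.002, -0.012], "twist": [0, 0, 0]},
  ],
)

```text
t: 48.15
ee_pos: [501.9, -11.7, 256.7]
orientation: [2.354, 1.806, 0.189]
ft_force: [-3.7, 1.2, 18.1]
width: 29.2
```

Emit:
send_rows(
  commands=[
    {"translation": [0, 0, 0.004], "twist": [0, 0, 0]},
    {"translation": [0, 0, 0.008], "twist": [0, 0, 0]},
    {"translation": [0, 0, 0.008], "twist": [0, 0, 0]},
    {"translation": [0, 0, 0.008], "twist": [0, 0, 0]},
    {"translation": [0, 0, 0.008], "twist": [0, 0, 0]},
    {"translation": [0, 0, 0.008], "twist": [0, 0, 0]},
    {"translation": [0, 0, 0.008], "twist": [0, 0, 0]},
    {"translation": [0, 0, 0.008], "twist": [0, 0, 0]},
    {"translation": [0, 0, 0.008], "twist": [0, 0, 0]},
    {"translation": [0, 0, 0.008], "twist": [0, 0, 0]},
  ],
  grip=-1,
)

```text
t: 49.15
ee_pos: [501.7, -11.8, 256.3]
orientation: [2.355, 1.806, 0.188]
ft_force: [-0.1, -1.1, -0.3]
width: 87.9
```

Emit:
send_rows(
  commands=[
    {"translation": [-0.005, 0.001, 0.02], "twist": [0, 0, 0]},
    {"translation": [-0.015, 0.004, 0.07], "twist": [0, 0, 0]},
    {"translation": [-0.03, 0.008, 0.15], "twist": [0, 0, 0]},
    {"translation": [-0.05, 0.012, 0.24], "twist": [0, 0, 0]},
    {"translation": [-0.07, 0.018, 0.34], "twist": [0, 0, 0]},
    {"translation": [-0.09, 0.023, 0.44], "twist": [0, 0, 0]},
    {"translation": [-0.11, 0.028, 0.54], "twist": [0, 0, 0]},
    {"translation": [-0.14, 0.035, 0.66], "twist": [0, 0, 0]},
    {"translation": [-0.17, 0.043, 0.8], "twist": [0, 0, 0]},
    {"translation": [-0.2, 0.05, 0.95], "twist": [0, 0, 0]},
  ],
)

```text
t: 50.15
ee_pos: [481.3, -6.7, 352.3]
orientation: [2.355, 1.806, 0.187]
ft_force: [0.1, 0.4, -0.1]
width: 87.6
```

Emit:
send_rows(
  commands=[
    {"translation": [-0.1, 0, 0.05], "twist": [0, 0, 0]},
    {"translation": [-0.2, 0, 0.1], "twist": [0, 0, 0]},
    {"translation": [-0.3, 0, 0.15], "twist": [0, 0, 0]},
    {"translation": [-0.4, 0, 0.2], "twist": [0, 0, 0]},
    {"translation": [-0.5, 0, 0.25], "twist": [0, 0, 0]},
    {"translation": [-0.6, 0, 0.3], "twist": [0, 0, 0]},
    {"translation": [-0.7, 0, 0.35], "twist": [0, 0, 0]},
    {"translation": [-0.8, 0, 0.4], "twist": [0, 0, 0]},
    {"translation": [-0.9, 0, 0.45], "twist": [0, 0, 0]},
    {"translation": [-1.0, 0, 0.5], "twist": [0, 0, 0]},
  ],
)

```text
t: 51.15
ee_pos: [380.9, -6.8, 401.7]
orientation: [2.355, 1.806, 0.188]
ft_force: [-0.1, 1.1, -0.1]
width: 87.7
```

```bash
python3 - <<'E'
from k import *
o=ctrl.get_obs();print(o['t'],o['ee_pos'].round(1),o['width'],o['ft_force'].round(1))
t=grab('top');s=grab('side')
c=lambda i,x,y,w,h:cv2.resize(i[y:y+h,x:x+w],(400,400),interpolation=cv2.INTER_CUBIC)
cv2.imwrite('pics/fin.png',np.hstack([c(t['img'],240,120,110,110),c(s['img'],280,130,110,110)])[:,:,::-1])
E
```

```text
51.15 [380.9  -6.8 401.7] 87.72534527066257 [-0.1  1.1 -0.1]
```

View pics/fin.png

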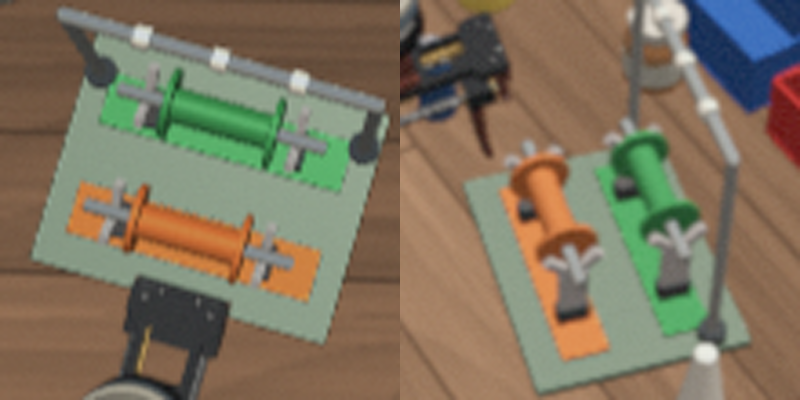

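Both spools lie in both Vs of their own saddle, midway (crop: orange tips 85,207 / 293,262, green tips 118,90 / 326,148), and the gripper is open and clear. Handing in.

```bash
python3 - <<'E'
from k import *
t=grab('top')
for S,a,b in((OS,(85,206),(294,263)),(GS,(118,90),(326,148))):
  A,B=plane(t,[(240+a[0]*.275,120+a[1]*.275),(240+b[0]*.275,120+b[1]*.275)],97);v=A-B;m=(A+B)/2-S
  print((m@hd(-15)).round(1),(m@hd(75)).round(1),np.degrees(np.arctan2(v[1],v[0])).round(2),np.linalg.norm(v).round(1))
print(ctrl.close_job())
E
```

```text
-2.1 -2.3 76.09 179.2
-2.3 -0.9 75.72 179.2
the job is handed in; nothing more can be done
None
```

I laid the green spool in the far saddle first, leaning the tool 45° to pass under the rail. Then I laid the orange spool in the near saddle at 12°. I handed the job in at about 51 s of the 61 s allowed; it reports no verdict.

**Last checks**
- **Seating:** the final pictures show both shafts down in both Vs of their own saddle.
- **Position:** both spools measure about 2 mm across from my seat estimate, 1 to 2 mm from midway between the posts, and about 1° or less off the saddle axis. My seat estimate and the camera calibration are each good to about 2 mm, so the 2 mm offset across is within that error. I did not measure the height separately.
- **Force:** the gentle press at seating read about 20 N on green at first contact, on one V face. I shifted about 1.5 mm to centre it, leaving about 11 N. Orange read about 18 N. Both are under the 40 N limit at these end-of-move readings; I have no peaks between them.
- **Gripper:** it was open and clear of everything at hand-in.
- **Other items:** I saw nothing else disturbed in the views I checked, but I did not re-measure every loose item's position at the end.

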